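# Pack the shuffle pucks with the scoop

### The job

Take the aluminium caddy by its handle off its stand and set it down upright on the shelf beside the stand, then use the scoop, driving the wooden pucks up against the corner at the end of their bin to load it, and tip every puck into the caddy there. Do not touch a puck lying in the bin with the fingers (one that has spilled onto the shelf may be picked up by hand). When all are in, stand the scoop flat on the floor of the empty bin again, lift the loaded caddy back onto the middle of its stand, never tipping it over, and leave the other things on the shelf where they are.

Things in the scene. Friction and masses are not known exactly. Their poses are not given: they have to be found in the camera images.
- bin: Fixed open bin of grey plastic, 325 mm long (x) by 195 mm wide (y), 65 mm high; walls and floor 5 mm thick (315 by 185 mm inside). Origin: centre of its underside. At the start the scoop stands in the -x end, mouth to +x, and the pucks lie in the +x half; +x points roughly to the robot's left, towards the stand. z up.
- stand: Fixed dark steel riser, 165 mm (x) by 200 mm (y), its flat top 50 mm above the shelf. Origin: centre of its underside. Between it and the bin's +x end there is a free gap at least 190 mm wide on the shelf.
- caddy: Loose open aluminium caddy, 141 (x) by 176 (y) mm, walls 70 mm high, 3 mm thick, 0.3 kg. Origin: centre of its underside. Over its +x wall is a rigid handle: a black bar 96 mm long (y), 12 mm thick (x), 22 mm tall, centred at (66.5, 0, 135) mm, on thin uprights at y = +-42 mm. Starts on the stand, handle on the side away from the bin.
- scoop: Loose scoop, 0.2 kg, mouth to its +x, flat on the bin floor. Aluminium pan 84 mm wide (y, 79 inside), floor 2.5 mm thick, open lip at x = +65 mm, side walls 28 mm high (x -65 to +53), back wall at x = -65 mm. Behind it an upright wooden handle 20 mm thick (x), 36 mm wide (y), axis at x = -75, top at z = 140 mm; rear end at x = -85 mm. Origin: underside of the pan, centre line; z up.
- puck0: Turned wooden puck, 64 mm across and 22 mm high, rims bevelled: flat underside 36 mm across, 30 degree bevel up to the full width at 8 mm. About 50 g; slides out of the pan when that is tipped about 50 degrees. Origin: centre of its underside; z is its axis. Lies in the bin at the start; may be absent (None).
- puck1: Turned wooden puck, 64 mm across and 22 mm high, rims bevelled: flat underside 36 mm across, 30 degree bevel up to the full width at 8 mm. About 50 g; slides out of the pan when that is tipped about 50 degrees. Origin: centre of its underside; z is its axis. Lies in the bin at the start; may be absent (None).
- puck2: Turned wooden puck, 64 mm across and 22 mm high, rims bevelled: flat underside 36 mm across, 30 degree bevel up to the full width at 8 mm. About 50 g; slides out of the pan when that is tipped about 50 degrees. Origin: centre of its underside; z is its axis. Lies in the bin at the start; may be absent (None).
- puck3: Turned wooden puck, 64 mm across and 22 mm high, rims bevelled: flat underside 36 mm across, 30 degree bevel up to the full width at 8 mm. About 50 g; slides out of the pan when that is tipped about 50 degrees. Origin: centre of its underside; z is its axis. Lies in the bin at the start; may be absent (None).
- console: White handheld console, 90 x 170 x 18 mm, lying loose beyond the task. Leave alone. Origin: centre of underside.
- tray: Small aluminium tray of battery covers, 100 x 150 x 22 mm, loose. Leave alone. Origin: centre of underside.
- case: Clear plastic carry case with its lid clipped on, 124 x 194 x 65 mm, loose. Leave alone. Origin: centre of underside.
- mug: White mug, 80 mm across, 95 mm high, loose. Leave alone. Origin: centre of underside.
- speaker: Black speaker, 85 x 85 x 110 mm, loose. Leave alone. Origin: centre of underside.
- bookend: Fixed ceramic bookend, 130 mm high, with two red cartridges leaning on it. Origin: centre of underside.
Things that resemble listed ones, but are neither listed nor needed, are in the scene too. What is shaped like the caddy but blue is not meant. What is shaped like the puck0 but green is not meant.

How it is judged:
On the way, in this order (a step that is already met when the one before it is completed fails the run):
1. the caddy stands upright on the shelf beside the stand, let go (height (world z) of caddy between -0.005 and 0.008 m and angle between caddy's own z axis and vertical below 0.08 rad and horizontal distance between caddy and stand below 0.32 m and contact force between the fingers and caddy below 0.2 N and linear speed of caddy below 0.03 m/s), for 0.2 s.
2. every puck lies in the caddy, which still stands on the shelf (height (world z) of caddy between -0.005 and 0.008 m and angle between caddy's own z axis and vertical below 0.08 rad and x of puck0 in the frame of caddy between -0.075 and 0.075 m and y of puck0 in the frame of caddy between -0.092 and 0.092 m and z of puck0 in the frame of caddy between -0.003 and 0.055 m and x of puck1 in the frame of caddy between -0.075 and 0.075 m and y of puck1 in the frame of caddy between -0.092 and 0.092 m and z of puck1 in the frame of caddy between -0.003 and 0.055 m and x of puck2 in the frame of caddy between -0.075 and 0.075 m and y of puck2 in the frame of caddy between -0.092 and 0.092 m and z of puck2 in the frame of caddy between -0.003 and 0.055 m and x of puck3 in the frame of caddy between -0.075 and 0.075 m and y of puck3 in the frame of caddy between -0.092 and 0.092 m and z of puck3 in the frame of caddy between -0.003 and 0.055 m), for 0.2 s.
At the end, for the whole second after the job is handed in: The caddy stands upright (within 0.08 rad) on its stand again, its centre within 60 mm of the stand's; every puck present lies inside it, its underside centre at most 55 mm above the caddy's underside; the scoop stands flat (within 0.08 rad) on the bin's floor, and all is at rest (z of caddy in the frame of stand between 0.044 and 0.058 m and angle between each of caddy, scoop's own z axis and vertical below 0.08 rad and horizontal distance between caddy and stand below 0.06 m and linear speed of each of caddy, puck0, puck1, puck2, puck3, scoop below 0.03 m/s and x of puck0 in the frame of caddy between -0.075 and 0.075 m and y of puck0 in the frame of caddy between -0.092 and 0.092 m and z of puck0 in the frame of caddy between -0.003 and 0.055 m and x of puck1 in the frame of caddy between -0.075 and 0.075 m and y of puck1 in the frame of caddy between -0.092 and 0.092 m and z of puck1 in the frame of caddy between -0.003 and 0.055 m and x of puck2 in the frame of caddy between -0.075 and 0.075 m and y of puck2 in the frame of caddy between -0.092 and 0.092 m and z of puck2 in the frame of caddy between -0.003 and 0.055 m and x of puck3 in the frame of caddy between -0.075 and 0.075 m and y of puck3 in the frame of caddy between -0.092 and 0.092 m and z of puck3 in the frame of caddy between -0.003 and 0.055 m and x of scoop in the frame of bin between -0.12 and 0.12 m and y of scoop in the frame of bin between -0.08 and 0.08 m and z of scoop in the frame of bin between 0 and 0.012 m); the robot touches nothing.
It fails at once if the fingers touch a puck lying in the bin ((contact force between the fingers and puck0 above 0.5 N and x of puck0 in the frame of bin between -0.1625 and 0.1625 m and y of puck0 in the frame of bin between -0.0975 and 0.0975 m and z of puck0 in the frame of bin between -0.01 and 0.03 m) or (contact force between the fingers and puck1 above 0.5 N and x of puck1 in the frame of bin between -0.1625 and 0.1625 m and y of puck1 in the frame of bin between -0.0975 and 0.0975 m and z of puck1 in the frame of bin between -0.01 and 0.03 m) or (contact force between the fingers and puck2 above 0.5 N and x of puck2 in the frame of bin between -0.1625 and 0.1625 m and y of puck2 in the frame of bin between -0.0975 and 0.0975 m and z of puck2 in the frame of bin between -0.01 and 0.03 m) or (contact force between the fingers and puck3 above 0.5 N and x of puck3 in the frame of bin between -0.1625 and 0.1625 m and y of puck3 in the frame of bin between -0.0975 and 0.0975 m and z of puck3 in the frame of bin between -0.01 and 0.03 m)).
It fails at once if the caddy is tipped over (angle between caddy's own z axis and vertical above 0.8 rad).
It fails at once if a bystander is shoved more than 30 mm (distance of any of console, tray, case, mug, speaker from where it was at the start of the episode above 0.03 m).
Of puck0, puck1, puck2, puck3 only 2 to 4 are there at a start; the rules pass over those that are not, and their reading is None.
At some moment in a run one of caddy may be knocked a few centimetres aside while the robot is not near it.
It also fails if it takes over 208 s, if anything falls off the work surface, if the arm or the gripper's body presses on something with over 40 N, if the wrist force passes 120 N, or if a joint passes its speed limit or range.

### The arm

A 7-joint arm with a two-finger parallel gripper is mounted at the origin on the work surface. World frame = base frame: x ahead of the robot, y to its left, z up, the work surface at z = 0. Lengths are in m, angles in rad, forces in N, time in s.
With the tool pointing down it reaches from about 0.425 to 1.025 m from the base axis. Payload 9.4 kg.
Tool frame: the origin (TCP) lies midway between the tips of the shut fingers; the grasp point (between the pads) lies 19 mm behind it; z points along the fingers, y is the line along which they close (so a half turn about z gives the same grasp; the last joint's range is limited). The gripper opens to 85 mm and grips with 20 to 120 N. Pads are 22 mm wide; open, the fingers measure 114 mm over their backs; the gripper's body (76 mm by 85 mm) begins 54 mm behind the grasp point. The pads swing forward as they close: fully open they stand 13 mm farther back than shut.
Start: joints at [1.033, 0.599, -0.003, 1.599, 0.002, 0.943, -0.08], TCP at [0.322, -0.649, 0.231] pointing down, gripper open.
Joint ranges: [-2.57, 2.57], [-0.35, 1.97], [-1.29, 1.29], [0.11, 2.56], [-1.05, 4.19], [0.11, 1.86], [-2.63, 2.63]. Speed limits (rad/s): [2.22, 2.22, 3.01, 3.01, 3.14, 3.14, 3.14].

### API

Orientations are given as a unit quaternion [x, y, z, w].
In Python, from plant import r, eyes gives the robot as it stands.
- The arm moves only by the shell command python3 -m jog 'ROWS'. ROWS is JSON, a list of rows, each a list of 3 entries, a list of its own where there are three numbers: the shift along the world's x, y, z in mm, then the turn, a rotation vector about the world's x, y, z in degrees, then the closure in counts, from 0 (fully open) to 255 (shut). In form: [[[tx, ty, tz], [ax, ay, az], claw], ...]. A call has 1 to 5 rows; each row shifts and turns the commanded pose from where the row before left it; what a row does not reach is not made up. A row lasts 1/12 s, in which the tool goes at most 41.7 mm and 7.16 degrees, less where a joint would pass 70% of its speed; a pose out of reach is approached as far as the arm can. A call with a gripper value outside its range is refused whole. The fingers move at their own pace and stop on an object; the grip force is fixed at half the most. Time passes only in rows, so rows that do not move let the fingers close. It gives the time, the measured TCP pose, the force, the opening and the grip force at its end, in the units of the state.
- r.observe(): the state, without advancing time (a new reading comes with each control period).
- eyes.capture(name): name is "scene" or "top"; returns the picture (400x640x3 uint8, red, green, blue); there is no depth.
- eyes.get_calibration(name): a dict with "camera_matrix" (3x3 intrinsics, pixels), "k1" (the pictures are not rectified: a ray, as slopes to the right and down, at radius r is drawn at 1 + k1 r^2 times it, then the intrinsics apply), "position" and "rotation" of the camera in the world. Camera axes: x right, y down, z forward; pixel columns grow to the right and rows downward; lengths in m; the calibration is good to about 2 mm. A picture is of the moment at which its call begins. get_calibration takes no time and is no camera call.
- r.hand_in(): hands the job in; it is judged then, once.
Trained networks look in the newest picture that a camera, given by its name, has taken for a name from the list of things; names that differ only in an ending like _2 or _b are one class to them, and where a whole thing is asked for, a point or a joint stands for the part that bears it (a point fixed in the world has none). Each returns a list of dicts, best first, with "p" (0 to 1); they miss things now and then, are a little off and sometimes report something else, mostly with a low value. They report only what shows in the picture. A call takes as long as a camera call. They do not tell look-alikes from the thing itself.
- eyes.silhouettes(camera, name): "mask" (400x640 bool, what is visible of it) and "position" ([column, row] in pixels, amid what is visible of it).
- eyes.place_of(camera, name): "position" ([column, row] in pixels: a listed point, or the origin of a listed thing).
The state is a dict: "time_s": time; "qpos": joint angles; "joint_vel": joint speeds; "joint_efforts": joint torques, N m; "position": TCP position; "tcp_rot": TCP orientation; "wrist_force": force on the tool from outside, world axes, zero at the start; "torque": the same for the moment, N m; "finger_gap": finger opening in m; "grasp_force": force on a finger pad.
Only numpy, scipy, OpenCV 4.12 (cv2) and the standard library are available. Lean on these libraries where they do the work, as an engineer would, in place of code of your own. Each camera call takes 0.05 s, during which the arm holds its last target. There are 200 camera calls.

## Working session

There is one attempt and no reset: what is moved stays moved. The work goes in short steps, Python scripts to look and compute and a shell command to move; the robot and the scene stay as the last step left them, time stands still between calls to the robot, and variables do not carry over. Pictures are saved under pics/ and viewed, at most 14 in all, crops included, and the job is handed in when it is done.

```bash
mkdir -p pics; ls; python3 - <<'E'
from plant import r, eyes
import cv2,numpy as np
np.set_printoptions(precision=4,suppress=True)
for n in("scene","top"):
    im=eyes.capture(n); cv2.imwrite(f"pics/{n}0.png",im[:,:,::-1]); c=eyes.get_calibration(n); print(c)
    for o in("bin","stand","caddy","scoop","puck0"):
        print(n,o,[(np.round(d["position"],1).tolist(),round(d["p"],2)) for d in eyes.place_of(n,o)])
print(r.observe())
E
```

```text
pics
{'camera_matrix': array([[378.5725,   0.    , 327.2103],
       [  0.    , 378.5725, 201.3056],
       [  0.    ,   0.    ,   1.    ]]), 'k1': -0.0532540465855982, 'position': array([1.52  , 0.1571, 0.7185]), 'rotation': array([ 0.5707,  0.6663, -0.3573, -0.3205])}
scene bin [([259.5, 213.5], 0.62)]
scene stand [([415.4, 225.3], 0.97)]
scene caddy [([489.3, 218.0], 0.98), ([416.6, 210.8], 0.82)]
scene scoop [([244.5, 206.0], 0.79)]
scene puck0 [([294.9, 206.4], 0.74), ([269.2, 218.0], 0.63), ([418.1, 208.9], 0.51), ([284.9, 227.1], 0.49), ([295.3, 188.6], 0.48)]
{'camera_matrix': array([[376.5875,   0.    , 322.1957],
       [  0.    , 376.5875, 200.8953],
       [  0.    ,   0.    ,   1.    ]]), 'k1': -0.012800408155015035, 'position': array([0.4289, 0.0411, 1.2674]), 'rotation': array([ 0.7143, -0.6984,  0.0308, -0.0318])}
top bin []
top stand []
top caddy [([168.1, 235.1], 0.66), ([363.9, 188.2], 0.65), ([239.7, 214.7], 0.6), ([360.2, 221.6], 0.51)]
top scoop [([414.7, 218.7], 0.56)]
top puck0 [([381.5, 195.0], 0.86), ([365.2, 263.7], 0.73), ([365.7, 188.6], 0.62), ([361.2, 220.2], 0.55)]
{'time_s': 0.6, 'qpos': array([ 1.0333,  0.5993, -0.0025,  1.5994,  0.0018,  0.9429, -0.0798]), 'joint_vel': array([-0.0002, -0.0015, -0.0001,  0.002 , -0.0004, -0.0002,  0.0006]), 'joint_efforts': array([ -0.0001, -77.5793,   1.5636, -25.828 ,   0.0125,   0.0022,
        -0.    ]), 'position': array([ 0.3224, -0.6494,  0.2313]), 'tcp_rot': array([ 0.9736,  0.2284, -0.    ,  0.    ]), 'wrist_force': array([-0.0971,  0.2909, -0.4148]), 'torque': array([0.0194, 0.0213, 0.0072]), 'grasp_force': 0.0, 'finger_gap': 0.08596314570194229}
```

View pics/scene0.png

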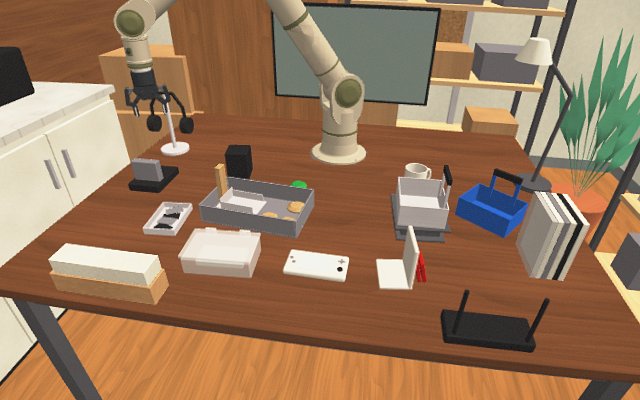

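View pics/top0.png

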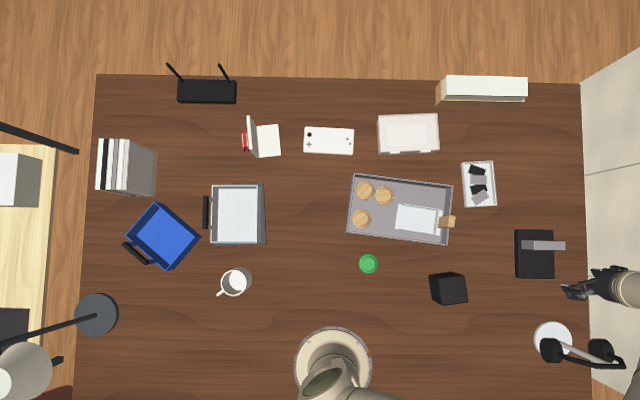

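The scene picture shows the bin at (258,205), with the caddy on its stand at (420,205). In the top picture the pucks are at (364,189), (383,195) and (361,218), and the scoop is at (415,219) with its handle at (446,221).

Look-alikes in the top picture:
- **Caddy:** the aluminium one at (236,213) or the blue one at (162,236). I choose the aluminium one.
- **Pucks:** three wooden ones in the bin, and a green one at (368,263). I choose the wooden ones.

Next is the close crop to check this.

```bash
cat > h.py <<'E'
from plant import r, eyes
import cv2,numpy as np
from scipy.spatial.transform import Rotation as R
np.set_printoptions(precision=4,suppress=True)
def cal(n):
    c=eyes.get_calibration(n); return c["camera_matrix"],c["k1"],np.array(c["position"]),R.from_quat(c["rotation"]).as_matrix()
def px2w(n,uv,z):
    K,k,p,M=cal(n); x=cv2.undistortPoints(np.array(uv,float).reshape(-1,1,2),K,np.array([k,0,0,0.])).reshape(-1,2)
    d=np.c_[x,np.ones(len(x))]@M.T
    return p+d*((z-p[2])/d[:,2])[:,None]
def w2px(n,P):
    K,k,p,M=cal(n); P=np.array(P,float).reshape(-1,3)
    return cv2.projectPoints((P-p)@M,np.zeros(3),np.zeros(3),K,np.array([k,0,0,0.]))[0].reshape(-1,2)
def crop(n,name,u0,v0,w,h,s):
    im=eyes.capture(n); c=cv2.resize(im[v0:v0+h,u0:u0+w],None,fx=s,fy=s,interpolation=cv2.INTER_CUBIC)
    cv2.imwrite(f"pics/{name}.png",c[:,:,::-1]); return im
def st():
    o=r.observe(); M=R.from_quat(o["tcp_rot"]); print("t",round(o["time_s"],2),"pos",np.round(np.array(o["position"])*1e3,1),"tool y",M.as_matrix()[:,1],"tool z",M.as_matrix()[:,2],"F",np.round(o["wrist_force"],1),"gap",round(o["finger_gap"],4),"gf",o["grasp_force"])
    print(" q",o["qpos"])
E
python3 - <<'E'
from h import *
crop("top","c1",195,150,266,200,3)
st()
for nm,uv,z in [("caddybar",(206,212),.196),("pk",(364,189),.027),("pk",(383,195),.027),("pk",(361,218),.027),("scoop handle",(446,221),.145)]: print(nm,px2w("top",uv,z)[0])
E
```

```text
t 0.65 pos [ 322.4 -649.4  231.3] tool y [ 0.4447 -0.8957 -0.    ] tool z [-0.  0. -1.] F [-0.1  1.2 -1. ] gap 0.0855 gf 0.0
 q [ 1.0333  0.5993 -0.0025  1.5994  0.0018  0.9429 -0.0798]
caddybar [0.4849 0.3743 0.196 ]
pk [ 0.5818 -0.0936  0.027 ]
pk [ 0.5633 -0.1568  0.027 ]
pk [ 0.4855 -0.085   0.027 ]
scoop handle [ 0.4768 -0.3266  0.145 ]
```

View pics/c1.png

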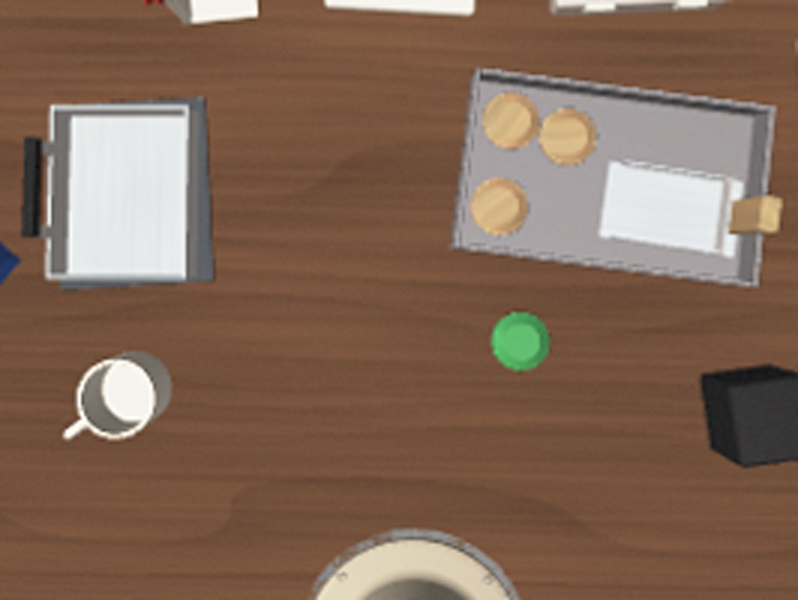

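The crop confirms the aluminium caddy: its black bar is at (32,187) and its rim corners are (50,107), (189,104), (190,278) and (46,280). The bin rim corners are (478,70), (775,106), (757,285) and (454,247). Three wooden pucks lie in the bin, and the green one is outside it.

```bash
python3 - <<'E'
from h import *
f=lambda L:[(195+(u+.5)/3-.5,150+(v+.5)/3-.5) for u,v in L]
def rect(n,L,z):
    P=px2w("top",f(L),z); print(n,"ctr",P.mean(0)*1e3,"sides",[round(np.linalg.norm(P[i]-P[(i+1)%len(P)])*1e3) for i in range(len(P))])
    for i in range(len(P)): 
        d=P[(i+1)%len(P)]-P[i]; print("   ",P[i]*1e3,"ang",round(np.degrees(np.arctan2(d[1],d[0])),1))
rect("bin",[(478,70),(775,106),(757,285),(454,247)],.065)
rect("caddyrim",[(50,107),(189,104),(190,278),(46,280)],.120)
rect("bar",[(23,139),(42,138),(39,237),(22,236)],.196)
rect("stand right edge",[(205,97),(213,282)],.05)
rect("stand bottom edge",[(213,282),(62,289)],.05)
rect("pan",[(611,161),(745,180),(735,256),(600,238)],.03)
rect("handletop",[(735,198),(781,198),(779,232),(732,230)],.145)
rect("pucks",[(511,119),(567,136),(499,205)],.027)
rect("mug",[(117,397),(130,387)],.095)
E
```

```text
bin ctr [ 517.0548 -205.5758   65.    ] sides [321, 193, 323, 192]
    [628.4079 -56.5729  65.    ] ang -95.7
    [ 596.6272 -376.1933   65.    ] ang 173.9
    [ 405.0824 -355.564    65.    ] ang 84.1
    [438.1017 -33.9728  65.    ] ang -6.8
caddyrim ctr [486.0438 311.3961 120.    ] sides [143, 177, 146, 176]
    [571.2184 385.6426 120.    ] ang -87.5
    [577.4789 243.2131 120.    ] ang -177.5
    [400.433  235.5512 120.    ] ang 92.1
    [395.0449 381.1777 120.    ] ang 1.5
bar ctr [484.5178 376.7106 196.    ] sides [18, 94, 16, 92]
    [530.4696 387.1462 196.    ] ang -85.7
    [531.8348 369.016  196.    ] ang -178.9
    [437.5977 367.246  196.    ] ang 88.0
    [438.169 383.434 196.   ] ang 2.3
stand right edge ctr [494.7967 230.5165  50.    ] sides [200, 200]
    [594.5937 238.4329  50.    ] ang -175.5
    [394.9997 222.6001  50.    ] ang 4.5
stand bottom edge ctr [389.3967 303.441   50.    ] sides [162, 162]
    [394.9997 222.6001  50.    ] ang 94.0
    [383.7937 384.2819  50.    ] ang -86.0
pan ctr [ 485.5765 -275.1278   30.    ] sides [149, 84, 149, 86]
    [ 536.4328 -207.1527   30.    ] ang -96.8
    [ 518.7931 -354.6125   30.    ] ang 172.2
    [ 435.3603 -343.2151   30.    ] ang 83.7
    [ 451.72   -195.5309   30.    ] ang -7.8
handletop ctr [ 476.357  -329.3585  145.    ] sides [46, 34, 47, 32]
    [ 492.2695 -307.7636  145.    ] ang -88.7
    [ 493.2865 -353.6545  145.    ] ang 176.2
    [ 459.4577 -351.3851  145.    ] ang 88.8
    [ 460.4142 -304.6306  145.    ] ang -5.6
pucks ctr [ 543.1838 -113.644    27.    ] sides [64, 107, 96]
    [580.7989 -96.9511  27.    ] ang -105.7
    [ 563.3005 -159.019    27.    ] ang 136.4
    [485.4521 -84.9617  27.    ] ang -7.2
mug ctr [282.1955 303.6429  95.    ] sides [17, 17]
    [276.9892 310.0964  95.    ] ang -51.1
    [287.4018 297.1894  95.    ] ang 128.9
```

```bash
A='[[[18,33,7],[0,0,5],0],[[18,33,7],[0,0,5],0],[[18,33,7],[0,0,5],0],[[18,33,7],[0,0,5],0],[[18,33,7],[0,0,5],0]]'
python3 -m jog '[[[18,33,7],[0,0,5],0],[[18,33,7],[0,0,5],0],[[18,33,7],[0,0,5],0],[[18,33,7],[0,0,5],0],[[18,33,7],[0,0,5],0]]'
python3 -c "from h import *; st()"
```

```text
time_s: 1.07
position: [0.4129, -0.4829, 0.2668]
tcp_rot: [0.9, 0.436, -0.0, 0.0]
wrist_force: [0.8, -0.8, -0.4]
finger_gap: 0.0856
grasp_force: 0.0
t 1.07 pos [ 412.9 -482.9  266.8] tool y [ 0.7841 -0.6206  0.0004] tool z [ 0.0002 -0.0004 -1.    ] F [ 0.8 -0.8 -0.4] gap 0.0856 gf 0.0
 q [ 0.868   0.4577 -0.1376  1.7719  0.0767  0.9168  0.0282]
```

```bash
python3 -m jog '[[[18,33,7],[0,0,5],0],[[18,33,7],[0,0,5],0],[[18,33,7],[0,0,5],0],[[18,33,7],[0,0,5],0],[[18,33,7],[0,0,5],0]]' | head -2
python3 -m jog '[[[18,33,7],[0,0,5],0],[[18,33,7],[0,0,5],0],[[18,33,7],[0,0,5],0],[[18,33,7],[0,0,5],0],[[18,33,7],[0,0,5],0]]' | head -2
python3 -m jog '[[[-7,35,0],[0,0,5],0],[[-7,35,0],[0,0,5],0],[[-7,35,0],[0,0,5],0],[[-7,35,0],[0,0,5],0],[[-7,35,0],[0,0,5],0]]' |head -2
python3 -m jog '[[[-7,35,0],[0,0,5],0],[[-7,35,0],[0,0,5],0],[[-7,35,0],[0,0,5],0],[[-7,35,0],[0,0,5],0],[[-7,35,0],[0,0,5],0]]' |head -2
python3 -m jog '[[[-7,35,0],[0,0,6],0],[[-7,35,0],[0,0,6],0],[[-7,35,0],[0,0,6],0],[[-7,35,0],[0,0,6],0],[[-7,35,0],[0,0,6],0]]' |head -2
python3 -m jog '[[[0,0,0],[0,0,0],0],[[0,0,0],[0,0,0],0]]' | head -1
python3 -c "from h import *; st()"
```

```text
time_s: 1.48
position: [0.5029, -0.3177, 0.3019]
time_s: 1.9
position: [0.5929, -0.1528, 0.337]
time_s: 2.32
position: [0.5568, 0.0221, 0.3365]
time_s: 2.73
position: [0.5218, 0.1971, 0.3366]
time_s: 3.15
position: [0.487, 0.3721, 0.3365]
time_s: 3.32
t 3.32 pos [486.2 372.7 336.1] tool y [-0.0279  0.9996  0.0009] tool z [-0.0008  0.0009 -1.    ] F [0.2 0.  0.1] gap 0.0857 gf 0.0
 q [-0.1727  0.4785 -0.8552  1.7076  0.3918  1.1365  0.4581]
```

```bash
python3 -m jog '[[[-1,3,-34],[0,0,0.5],0],[[-1,2,-34],[0,0,0],0],[[0,0,-34],[0,0,0],0],[[0,0,-34],[0,0,0],0],[[0,0,-20],[0,0,0],0]]' | head -2
python3 -m jog '[[[0,0,-10],[0,0,0],0],[[0,0,-8],[0,0,0],0],[[0,0,0],[0,0,0],255],[[0,0,0],[0,0,0],255],[[0,0,0],[0,0,0],255]]'
python3 -m jog '[[[0,0,0],[0,0,0],255],[[0,0,0],[0,0,0],255],[[0,0,0],[0,0,0],255],[[0,0,0],[0,0,0],255],[[0,0,0],[0,0,0],255]]'
python3 -c "from h import *; st()"
```

```text
time_s: 3.73
position: [0.4855, 0.3724, 0.177]
time_s: 4.15
position: [0.486, 0.376, 0.1637]
tcp_rot: [-0.016, 1.0, 0.001, 0.001]
wrist_force: [0.6, -0.2, 0.1]
finger_gap: 0.0517
grasp_force: 0.0
time_s: 4.57
position: [0.4856, 0.3765, 0.1633]
tcp_rot: [-0.017, 1.0, 0.001, 0.001]
wrist_force: [-1.2, 1.2, 6.4]
finger_gap: 0.0114
grasp_force: 59.1
t 4.57 pos [485.6 376.5 163.3] tool y [-0.0331  0.9995  0.0016] tool z [ 0.0013  0.0016 -1.    ] F [-1.2  1.2  6.4] gap 0.0114 gf 59.12091135978699
 q [-0.2706  0.6477 -0.7378  1.8924  0.5841  0.8271  0.2861]
```

```bash
python3 -m jog '[[[0,0,8],[0,0,0],255],[[0,0,14],[0,0,0],255],[[0,0,16],[0,0,0],255],[[0,0,16],[0,0,0],255],[[0,0,6],[0,0,0],255]]' 
python3 -m jog '[[[0,-10,0],[0,0,0],255],[[0,-18,0],[0,0,0],255],[[0,-24,0],[0,0,0],255],[[0,-24,0],[0,0,0],255],[[0,-24,0],[0,0,0],255]]' | head -2
python3 -m jog '[[[0,-24,0],[0,0,0],255],[[0,-24,0],[0,0,0],255],[[0,-24,0],[0,0,0],255],[[0,-18,0],[0,0,0],255],[[0,-9,0],[0,0,0],255]]'
python3 -m jog '[[[0,0,-14],[0,0,0],255],[[0,0,-24],[0,0,0],255],[[0,0,-24],[0,0,0],255],[[0,0,-20],[0,0,0],255],[[0,0,-10],[0,0,0],255]]' 
python3 -c "from h import *; st(); crop('top','c2',160,130,266,200,3)"
```

```text
time_s: 4.98
position: [0.4857, 0.3762, 0.2251]
tcp_rot: [-0.017, 1.0, 0.001, 0.001]
wrist_force: [0.3, 0.7, -4.4]
finger_gap: 0.0114
grasp_force: 58.6
time_s: 5.4
position: [0.4847, 0.2733, 0.2214]
time_s: 5.82
position: [0.4846, 0.1725, 0.2213]
tcp_rot: [-0.015, 1.0, -0.001, -0.001]
wrist_force: [0.7, -0.6, -4.0]
finger_gap: 0.011
grasp_force: 58.6
time_s: 6.23
position: [0.4842, 0.176, 0.128]
tcp_rot: [-0.017, 1.0, -0.0, -0.001]
wrist_force: [1.3, -0.9, -3.1]
finger_gap: 0.0113
grasp_force: 58.6
t 6.23 pos [484.2 176.  128. ] tool y [-0.0335  0.9994 -0.0007] tool z [-0.0029 -0.0008 -1.    ] F [ 1.3 -0.9 -3.1] gap 0.0113 gf 58.61702620983124
 q [ 0.0343  0.5945 -0.7086  2.1369  0.6547  0.64    0.4681]
```

View pics/c2.png

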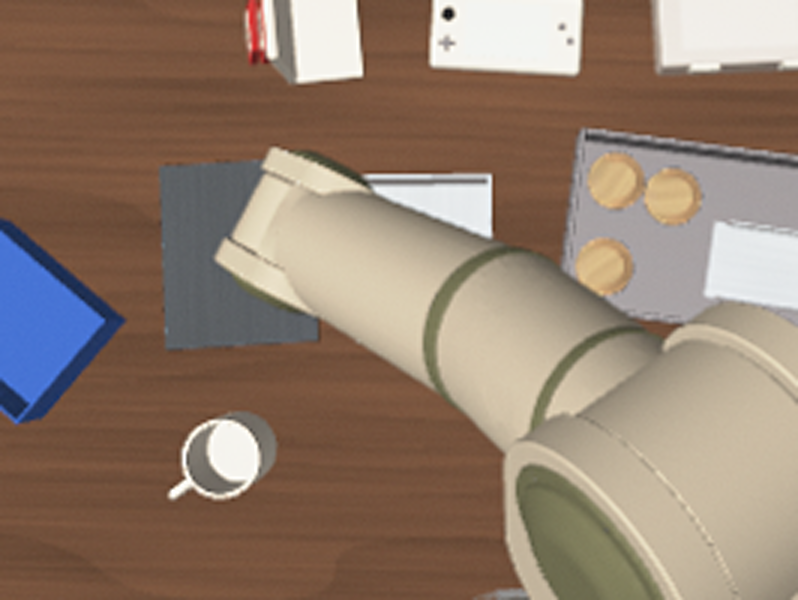

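The picture shows the caddy between the stand and the bin (rim at 490,175) with clear shelf under it, so I lower it the last 15 mm and let go.

```bash
python3 -m jog '[[[0,0,-5],[0,0,0],255],[[0,0,-4],[0,0,0],255],[[0,0,-3],[0,0,0],255],[[0,0,-2],[0,0,0],255],[[0,0,0],[0,0,0],255]]' 
python3 -c "from h import *; st()"
```

```text
time_s: 6.7
position: [0.4855, 0.1767, 0.1165]
tcp_rot: [-0.017, 1.0, 0.0, 0.0]
wrist_force: [-0.0, -0.4, -3.5]
finger_gap: 0.0107
grasp_force: 58.7
t 6.7 pos [485.5 176.7 116.5] tool y [-0.0331  0.9995  0.0001] tool z [ 0.0006  0.0001 -1.    ] F [-0.  -0.4 -3.5] gap 0.0107 gf 58.65230441093445
 q [ 0.0175  0.6094 -0.6871  2.1452  0.6819  0.6143  0.4436]
```

```bash
python3 -m jog '[[[0,0,-2],[0,0,0],255],[[0,0,-1],[0,0,0],255],[[0,0,-1],[0,0,0],255],[[0,0,0],[0,0,0],255]]' 
python3 -m jog '[[[0,0,0],[0,0,0],150],[[0,0,0],[0,0,0],0],[[0,0,0],[0,0,0],0],[[0,0,0],[0,0,0],0],[[0,0,0],[0,0,0],0]]' 
python3 -m jog '[[[0,0,0],[0,0,0],0],[[0,0,10],[0,0,0],0],[[0,0,30],[0,0,0],0],[[0,0,40],[0,0,0],0],[[0,0,40],[0,0,0],0]]' 
python3 -c "from h import *; st()"
```

```text
time_s: 7.03
position: [0.4856, 0.1769, 0.1133]
tcp_rot: [-0.017, 1.0, -0.0, 0.001]
wrist_force: [-2.3, -0.9, 9.0]
finger_gap: 0.0114
grasp_force: 60.6
time_s: 7.45
position: [0.4854, 0.1766, 0.1123]
tcp_rot: [-0.017, 1.0, 0.0, 0.0]
wrist_force: [0.3, -0.8, -0.7]
finger_gap: 0.0709
grasp_force: 0.0
time_s: 7.87
position: [0.4843, 0.1768, 0.2338]
tcp_rot: [-0.017, 1.0, 0.0, -0.001]
wrist_force: [1.1, 0.0, -0.0]
finger_gap: 0.0854
grasp_force: 0.0
t 7.87 pos [484.3 176.8 233.8] tool y [-0.0345  0.9994  0.0002] tool z [-0.0027  0.0001 -1.    ] F [ 1.1  0.  -0. ] gap 0.0854 gf 0.0
 q [ 0.1573  0.463  -0.853   2.0343  0.4628  0.8477  0.6454]
```

```bash
cat > kin.py <<'E'
import numpy as np, itertools
from scipy.spatial.transform import Rotation as R
from scipy.optimize import least_squares
# q, pos, tool y, tool z
D=[([1.0333,.5993,-.0025,1.5994,.0018,.9429,-.0798],[.3224,-.6494,.2313],[.4447,-.8957,0],[0,0,-1]),
([.868,.4577,-.1376,1.7719,.0767,.9168,.0282],[.4129,-.4829,.2668],[.7841,-.6206,.0004],[.0002,-.0004,-1]),
([-.1727,.4785,-.8552,1.7076,.3918,1.1365,.4581],[.4862,.3727,.3361],[-.0279,.9996,.0009],[-.0008,.0009,-1]),
([-.2706,.6477,-.7378,1.8924,.5841,.8271,.2861],[.4856,.3765,.1633],[-.0331,.9995,.0016],[.0013,.0016,-1]),
([.0343,.5945,-.7086,2.1369,.6547,.64,.4681],[.4842,.176,.128],[-.0335,.9994,-.0007],[-.0029,-.0008,-1]),
([.0175,.6094,-.6871,2.1452,.6819,.6143,.4436],[.4855,.1767,.1165],[-.0331,.9995,.0001],[.0006,.0001,-1]),
([.1573,.463,-.853,2.0343,.4628,.8477,.6454],[.4843,.1768,.2338],[-.0345,.9994,.0002],[-.0027,.0001,-1])]
ax='zyzyzyz'
def fk(q,s,p):
    M=np.eye(3);t=np.zeros(3)
    offs=np.zeros((7,3)); offs[1]=[p[0],p[1],p[2]];offs[3]=[p[3],p[4],p[5]];offs[5]=[p[6],p[7],p[8]];offs[6]=[p[9],p[10],p[11]]
    for i in range(7):
        if i in(1,3,5): t=t+M@offs[i]
        a=s[i]*q[i]+(p[12] if i==0 else p[13] if i==6 else 0)
        M=M@R.from_euler(ax[i],a).as_matrix()
    return t+M@offs[6],M
def res(p,s):
    o=[]
    for q,x,y,z in D:
        t,M=fk(q,s,p); o+=list(t-x)+list(.3*(M[:,1]-y))+list(.3*(M[:,2]-z))
    return np.r_[o,1e-3*p[[1,4,7,9,10]]]
if __name__=="__main__":
    out=[]
    for s1,s3,s5,s7 in itertools.product((1,-1),repeat=4):
        s=[s1,1,s3,1,s5,1,s7]
        for yaw in (0,np.pi):
          for y7 in (0,1.57,3.14,-1.57):
            f=least_squares(res,[0,0,.3,0,0,.45,0,0,.4,0,0,.2,yaw,y7],args=(s,)); out.append((f.cost,s,f.x))
    out.sort(key=lambda a:a[0])
    for c,s,x in out[:3]: print(c,s,np.round(x,4))
    np.savez("kin.npz",s=out[0][1],p=out[0][2])
E
python3 kin.py
```

```text
1.0117082480222676e-08 [-1, 1, -1, 1, -1, 1, -1] [-0.000e+00 -3.000e-02  2.869e-01  1.000e-04 -2.660e-02  6.470e-01
 -1.000e-04 -1.000e-04  4.421e-01 -1.000e-04  0.000e+00  3.301e-01
  2.000e-04  1.571e+00]
1.0117082480232602e-08 [-1, 1, -1, 1, -1, 1, -1] [-0.000e+00 -3.000e-02  2.869e-01  1.000e-04 -2.660e-02  6.470e-01
 -1.000e-04 -1.000e-04  4.421e-01 -1.000e-04  0.000e+00  3.301e-01
  2.000e-04  1.571e+00]
1.0117082480243461e-08 [-1, 1, -1, 1, -1, 1, -1] [-0.000e+00 -3.000e-02  2.869e-01  1.000e-04 -2.660e-02  6.470e-01
 -1.000e-04 -1.000e-04  4.421e-01 -1.000e-04  0.000e+00  3.301e-01
  2.000e-04  1.571e+00]
```

```bash
cat > ik.py <<'E'
from kin import *
Z=np.load("kin.npz"); S=Z["s"];P=Z["p"]
lo=np.array([-2.57,-.35,-1.29,.11,-1.05,.11,-2.63])+.03; hi=np.array([2.57,1.97,1.29,2.56,4.19,1.86,2.63])-.03
def ik(pos,M,q0):
    def f(q):
        t,m=fk(q,S,P); return np.r_[10*(t-pos),3*(R.from_matrix(M.T@m).as_rotvec()),.01*(q-q0)]
    s=least_squares(f,np.clip(q0,lo+1e-3,hi-1e-3),bounds=(lo,hi)); t,m=fk(s.x,S,P)
    return s.x,np.linalg.norm(t-pos)*1e3,np.degrees(R.from_matrix(M.T@m).magnitude())
def tool(phi,th,sg):  # scoop heading phi, tilt th (deg); tool y = sg*scoop x
    h=np.array([np.cos(np.radians(phi)),np.sin(np.radians(phi)),0]);z=np.array([0,0,1.]);c,s=np.cos(np.radians(th)),np.sin(np.radians(th))
    sx=c*h-s*z; su=s*h+c*z; ty=sg*sx; tz=-su
    return np.c_[np.cross(ty,tz),ty,tz],sx,su
if __name__=="__main__":
    q0=np.array([.1573,.463,-.853,2.0343,.4628,.8477,.6454])
    for sg in(1,-1):
      for hd in(84,60,110,180):
        q=q0.copy(); out=[]
        for pos,phi,th in [((.476,-.341,.25),84,0),((.476,-.341,.102),84,0),((.50,-.2,.30),84,0)]:
            M,_,_=tool(phi,th,sg); q,e,a=ik(np.array(pos),M,q); out.append((round(e,1),round(a,1)))
        qs=q
        h=np.array([np.cos(np.radians(hd)),np.sin(np.radians(hd)),0])
        lip=np.array([.486,.10,.10])
        for th in range(0,70,10):
            M,sx,su=tool(hd,th,sg); p=lip+[0,0,.06*(1-th/60)]-.14*sx+.093*su
            q,e,a=ik(p,M,q); out.append((th,round(e,1),round(a,1)))
        print(sg,hd,out,np.round(qs,2),np.round(q,2))
E
python3 ik.py
```

```text
1 84 [(np.float64(0.0), np.float64(0.0)), (np.float64(0.0), np.float64(0.0)), (np.float64(0.0), np.float64(0.0)), (0, np.float64(0.0), np.float64(0.0)), (10, np.float64(0.0), np.float64(0.0)), (20, np.float64(0.0), np.float64(0.0)), (30, np.float64(0.0), np.float64(0.0)), (40, np.float64(0.0), np.float64(0.0)), (50, np.float64(0.0), np.float64(0.0)), (60, np.float64(0.0), np.float64(0.0))] [ 0.9   0.4  -0.85  1.91  0.36  0.99  1.35] [-0.38  0.72 -0.57  1.85  0.74  1.77  0.14]
1 60 [(np.float64(0.0), np.float64(0.0)), (np.float64(0.0), np.float64(0.0)), (np.float64(0.0), np.float64(0.0)), (0, np.float64(0.0), np.float64(0.0)), (10, np.float64(0.0), np.float64(0.0)), (20, np.float64(0.0), np.float64(0.0)), (30, np.float64(0.0), np.float64(0.0)), (40, np.float64(0.0), np.float64(0.0)), (50, np.float64(0.0), np.float64(0.0)), (60, np.float64(0.0), np.float64(0.0))] [ 0.9   0.4  -0.85  1.91  0.36  0.99  1.35] [-0.35  0.77 -0.41  1.67  0.5   1.83  0.08]
1 110 [(np.float64(0.0), np.float64(0.0)), (np.float64(0.0), np.float64(0.0)), (np.float64(0.0), np.float64(0.0)), (0, np.float64(0.0), np
[... 2136 characters left out ...]
t64(63.2), np.float64(19.8)), (50, np.float64(63.5), np.float64(19.9)), (60, np.float64(66.2), np.float64(20.7))] [ 0.25  0.27 -0.07  2.46  2.2   0.14  2.6 ] [-1.55  1.05  1.25  2.53  1.99  0.14  2.6 ]
-1 180 [(np.float64(77.4), np.float64(27.3)), (np.float64(46.8), np.float64(17.4)), (np.float64(88.4), np.float64(28.9)), (0, np.float64(74.2), np.float64(27.9)), (10, np.float64(55.1), np.float64(20.4)), (20, np.float64(35.3), np.float64(12.7)), (30, np.float64(14.3), np.float64(5.0)), (40, np.float64(0.0), np.float64(0.0)), (50, np.float64(29.2), np.float64(6.1)), (60, np.float64(66.8), np.float64(13.8))] [ 0.25  0.27 -0.07  2.46  2.2   0.14  2.6 ] [-1.52  0.44  1.26  2.53  3.18  0.27  2.6 ]
```

```bash
python3 -m jog '[[[0,-36,6],[0,0,-2],0],[[0,-38,6],[0,0,-2],0],[[0,-38,6],[0,0,-2],0],[[0,-38,0],[0,0,-2],0],[[0,-38,0],[0,0,-0.5],0]]' | head -2
python3 -m jog '[[[-1,-38,0],[0,0,0],0],[[-1,-38,0],[0,0,0],0],[[-1,-38,0],[0,0,0],0],[[-1,-38,0],[0,0,0],0],[[-1,-38,0],[0,0,0],0]]' | head -2
python3 -m jog '[[[-1,-38,0],[0,0,0],0],[[-1,-38,0],[0,0,0],0],[[-1,-38,0],[0,0,0],0],[[0,-25,0],[0,0,0],0],[[0,0,0],[0,0,0],0]]' | head -2
python3 - <<'E'
from h import *
st(); crop("scene","c3",185,140,200,150,4); crop("top","c4",330,150,200,150,4)
E
```

```text
time_s: 8.28
position: [0.4851, -0.0129, 0.2515]
time_s: 8.7
position: [0.4798, -0.2031, 0.2511]
time_s: 9.12
position: [0.4759, -0.3467, 0.2501]
t 9.12 pos [ 475.9 -346.7  250.1] tool y [ 0.1224  0.9925 -0.0011] tool z [-0.0005 -0.0011 -1.    ] F [ 0.4 -0.2 -1. ] gap 0.0854 gf 0.0
 q [ 1.0638  0.5152 -0.7779  1.8665  0.4437  0.9409  1.5302]
```

View pics/c3.png

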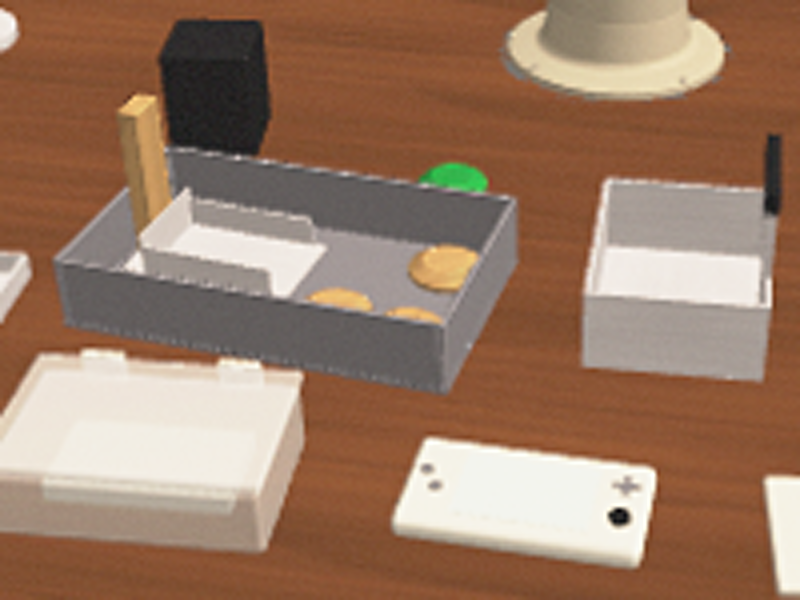

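The caddy stands upright on the shelf (rim 605–770, 185–300). The scoop's handle top is at about (140,103), and its foot is clear.

```bash
python3 - <<'E'
from h import *
f=lambda L:[(185+(u+.5)/4-.5,140+(v+.5)/4-.5) for u,v in L]
print(px2w("scene",f([(120,107),(138,95),(162,98),(144,112)]),.145)*1e3)
print("puck tops?",px2w("scene",f([(446,264),(341,300),(414,318)]),.022)*1e3)
print("caddy rim", px2w("scene",f([(583,293),(605,179),(764,190),(770,303)]),.07)*1e3)
E
```

```text
[[ 486.6011 -352.2778  145.    ]
 [ 463.6682 -346.0094  145.    ]
 [ 465.3842 -324.4824  145.    ]
 [ 491.534  -329.7138  145.    ]]
puck tops? [[ 486.2025  -83.9208   22.    ]
 [ 552.3912 -155.9701   22.    ]
 [ 566.7665  -92.4173   22.    ]]
caddy rim [[578.7627  43.2638  70.    ]
 [404.7382  38.3281  70.    ]
 [399.3494 173.6526  70.    ]
 [567.9191 184.2587  70.    ]]
```

View pics/c4.png

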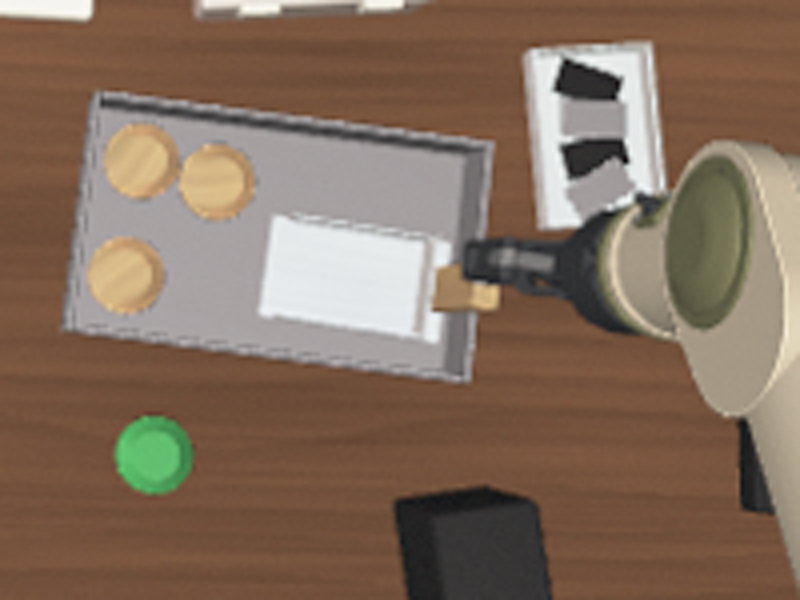

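Both views put the handle at about (477,-339). I descend and grip.

```bash
python3 -m jog '[[[1,7,-30],[0,0,0.5],0],[[0,0,-36],[0,0,0],0],[[0,0,-36],[0,0,0],0],[[0,0,-30],[0,0,0],0],[[0,0,-18],[0,0,0],0]]' 
python3 -m jog '[[[0,0,0],[0,0,0],255],[[0,0,0],[0,0,0],255],[[0,0,0],[0,0,0],255],[[0,0,0],[0,0,0],255],[[0,0,0],[0,0,0],255]]' 
python3 -m jog '[[[0,0,0],[0,0,0],255],[[0,0,0],[0,0,0],255],[[0,0,0],[0,0,0],255]]' 
python3 -c "from h import *; st()"
```

```text
time_s: 9.63
position: [0.4776, -0.3309, 0.0981]
tcp_rot: [0.052, 0.999, 0.001, -0.001]
wrist_force: [0.8, 0.3, 0.4]
finger_gap: 0.0854
grasp_force: 0.0
time_s: 10.05
position: [0.4792, -0.3341, 0.1021]
tcp_rot: [0.053, 0.999, -0.001, 0.001]
wrist_force: [0.1, -2.6, 0.9]
finger_gap: 0.0254
grasp_force: 1.1
time_s: 10.3
position: [0.4793, -0.3343, 0.102]
tcp_rot: [0.054, 0.999, -0.001, 0.001]
wrist_force: [0.1, -2.6, 8.4]
finger_gap: 0.0191
grasp_force: 59.9
t 10.3 pos [ 479.3 -334.3  102. ] tool y [ 0.1069  0.9943 -0.0018] tool z [ 0.0025 -0.0021 -1.    ] F [ 0.1 -2.6  8.4] gap 0.0191 gf 59.88818407058716
 q [ 0.9338  0.6796 -0.6344  2.007   0.6528  0.662   1.3361]
```

```bash
python3 -m jog '[[[0,0,3],[0,0,0],255],[[12,-1,0],[0,0,0],255],[[20,-2,0],[0,0,0],255],[[20,-2,0],[0,0,0],255],[[20,-2,0],[0,0,0],255]]' 
python3 -m jog '[[[0,0,0],[0,0,0],255],[[0,0,-3],[0,0,0],255],[[0,0,0],[0,0,0],255]]' 
python3 -c "
from h import *; st(); crop('top','c5',330,150,200,150,4)"
```

```text
time_s: 10.72
position: [0.5518, -0.3404, 0.1036]
tcp_rot: [0.053, 0.999, 0.0, 0.0]
wrist_force: [-0.1, 0.2, -2.1]
finger_gap: 0.019
grasp_force: 58.6
time_s: 10.97
position: [0.5521, -0.34, 0.1021]
tcp_rot: [0.053, 0.999, -0.0, 0.002]
wrist_force: [1.2, 0.2, 10.0]
finger_gap: 0.0191
grasp_force: 60.6
t 10.97 pos [ 552.1 -340.   102.1] tool y [ 0.1056  0.9944 -0.0005] tool z [ 0.0039 -0.0009 -1.    ] F [ 1.2  0.2 10. ] gap 0.0191 gf 60.57284116744995
 q [ 0.8695  0.7397 -0.6391  1.8583  0.6289  0.7512  1.3455]
```

View pics/c5.png

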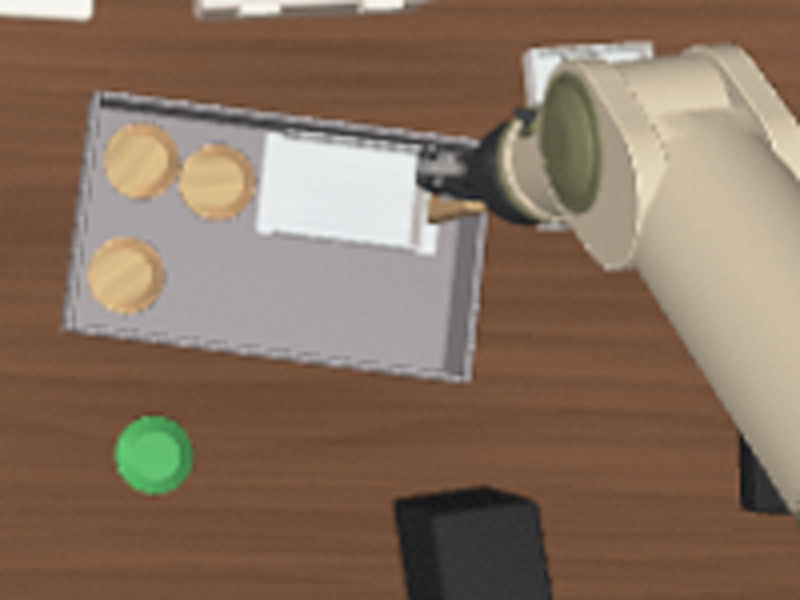

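The scoop (lip from (270,132) to (257,232)) is lined up behind the two upper pucks. I drive forward.

```bash
python3 -m jog '[[[1,10,0.5],[0,0,0],255],[[1.2,12,0],[0,0,0],255],[[1.2,12,0],[0,0,0],255],[[1.2,12,0],[0,0,0],255],[[1.2,12,0],[0,0,0],255]]' 
python3 -m jog '[[[1.2,10,0],[0,0,0],255],[[1,8,0],[0,0,0],255],[[1,8,0],[0,0,0],255],[[1,8,0],[0,0,0],255],[[1,8,0],[0,0,0],255]]' 
python3 -c "
from h import *; st(); crop('top','c6',330,150,200,150,4)"
```

```text
time_s: 11.43
position: [0.5561, -0.2844, 0.1021]
tcp_rot: [0.054, 0.999, -0.002, 0.001]
wrist_force: [-0.9, -7.2, 9.0]
finger_gap: 0.0194
grasp_force: 60.4
time_s: 11.85
position: [0.5606, -0.2439, 0.1023]
tcp_rot: [0.055, 0.998, -0.003, 0.0]
wrist_force: [-3.5, -7.9, 12.1]
finger_gap: 0.0193
grasp_force: 60.7
t 11.85 pos [ 560.6 -243.9  102.3] tool y [ 0.1095  0.994  -0.0051] tool z [ 0.0004 -0.0052 -1.    ] F [-3.5 -7.9 12.1] gap 0.0193 gf 60.6764280796051
 q [ 0.7221  0.7009 -0.6228  1.9447  0.6341  0.698   1.1687]
```

View pics/c6.png

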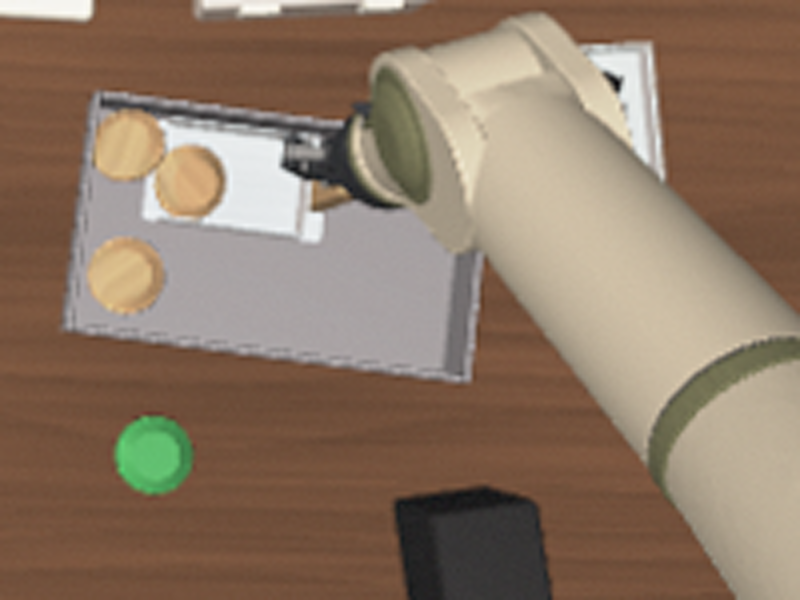

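One puck is in the pan at (190,182) and the other is held in the corner at (128,146). I keep driving slowly.

```bash
python3 -m jog '[[[0.5,6,0],[0,0,0],255],[[0.5,6,0],[0,0,0],255],[[0.6,6,0],[0,0,0],255],[[0.6,6,0],[0,0,0],255],[[0.6,6,0],[0,0,0],255]]' 
python3 -m jog '[[[0.3,4,0],[0,0,0],255],[[0.3,4,0],[0,0,0],255],[[0.3,4,0],[0,0,0],255],[[0.3,3,0],[0,0,0],255],[[0,0,0],[0,0,0],255]]' 
python3 -c "
from h import *; st(); crop('top','c7',330,150,200,150,4)"
```

```text
time_s: 12.32
position: [0.5643, -0.2211, 0.1037]
tcp_rot: [0.058, 0.998, -0.007, 0.002]
wrist_force: [3.5, -15.6, 10.1]
finger_gap: 0.0193
grasp_force: 60.9
time_s: 12.73
position: [0.5664, -0.2028, 0.1033]
tcp_rot: [0.056, 0.998, -0.005, 0.002]
wrist_force: [1.2, -21.4, 17.4]
finger_gap: 0.0195
grasp_force: 61.6
t 12.73 pos [ 566.4 -202.8  103.3] tool y [ 0.1127  0.9936 -0.0093] tool z [ 0.0036 -0.0098 -0.9999] F [  1.2 -21.4  17.4] gap 0.0195 gf 61.590794920921326
 q [ 0.6497  0.687  -0.6138  1.9702  0.6375  0.679   1.0879]
```

View pics/c7.png

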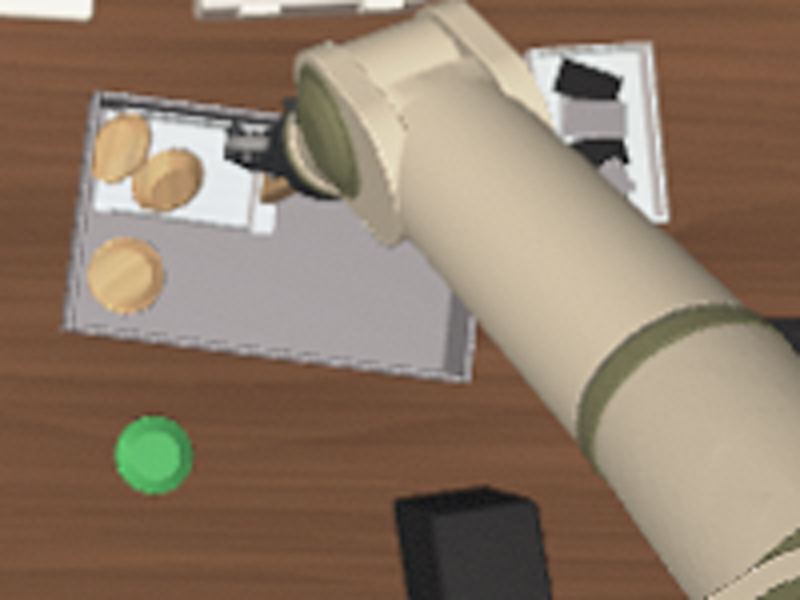

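Both pucks are now riding on the pan. The front one at (122,147) is still tilted against the wall, with about 8 mm to go.

```bash
python3 -m jog '[[[0.3,3,0],[0,0,0],255],[[0.3,3,0],[0,0,0],255],[[0.3,3,0],[0,0,0],255],[[0.3,3,0],[0,0,0],255],[[0,0,0],[0,0,0],255]]' 
python3 -c "
from h import *; st(); 
im=eyes.capture('top'); print([(np.round(d['position'],1).tolist(),round(d['p'],2),int(d['mask'].sum())) for d in eyes.silhouettes('top','puck0')])"
```

```text
time_s: 13.2
position: [0.5674, -0.199, 0.1049]
tcp_rot: [0.06, 0.998, -0.01, 0.002]
wrist_force: [-2.6, -43.8, 34.6]
finger_gap: 0.0193
grasp_force: 63.9
t 13.2 pos [ 567.4 -199.   104.9] tool y [ 0.1189  0.9927 -0.0197] tool z [ 0.0034 -0.0202 -0.9998] F [ -2.6 -43.8  34.6] gap 0.0193 gf 63.886574506759644
 q [ 0.6329  0.6813 -0.6054  1.9727  0.6425  0.6796  1.0666]
[([362.1, 218.6], 0.84, 328), ([360.6, 184.1], 0.73, 196), ([367.3, 263.3], 0.67, 329)]
```

```bash
python3 -m jog '[[[0,-1,2],[3,-0.3,0],255],[[-0.5,-5,3],[3,-0.3,0],255],[[-0.5,-5,5],[3,-0.3,0],255],[[-0.5,-5,8],[3,-0.3,0],255],[[-0.5,-4,10],[2,-0.2,0],255]]' 
python3 -c "
from h import *; st(); 
im=crop('top','c8',330,150,200,150,4); print([(np.round(d['position'],1).tolist(),round(d['p'],2),int(d['mask'].sum())) for d in eyes.silhouettes('top','puck0')])"
```

```text
time_s: 13.72
position: [0.5615, -0.2093, 0.1269]
tcp_rot: [0.055, 0.991, 0.121, 0.004]
wrist_force: [-0.5, -7.8, -8.2]
finger_gap: 0.0196
grasp_force: 66.5
t 13.72 pos [ 561.5 -209.3  126.9] tool y [0.1079 0.9647 0.2403] tool z [ 0.0214  0.2394 -0.9707] F [-0.5 -7.8 -8.2] gap 0.0196 gf 66.47794246673584
 q [ 0.912   0.7575 -0.8336  1.8954  0.4308  0.7646  1.3619]
[([365.1, 263.5], 0.87, 292), ([371.8, 191.7], 0.65, 197), ([236.7, 215.8], 0.65, 3181), ([360.7, 219.0], 0.6, 271), ([362.4, 185.0], 0.59, 265)]
```

View pics/c8.png

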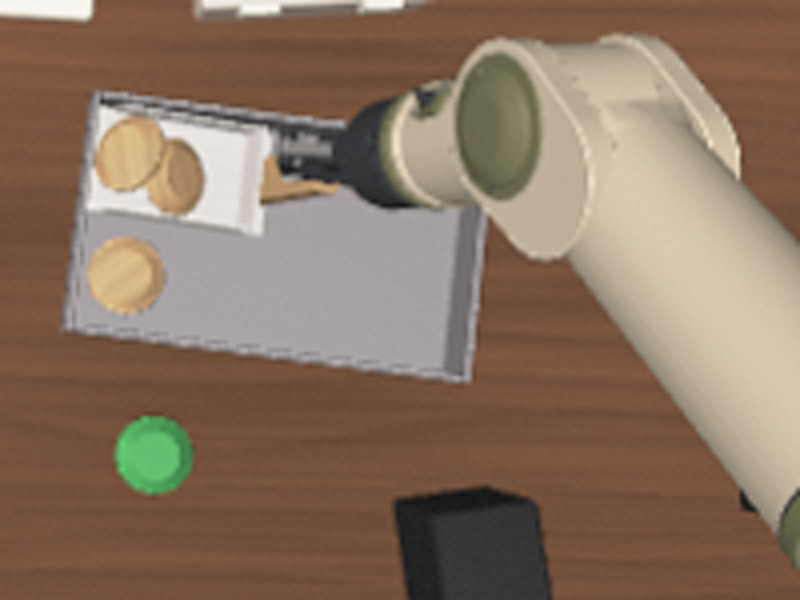

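Both pucks are in the pan (130,152) and (178,178), tilted back. I lift out and carry them to the caddy.

```bash
python3 -m jog '[[[0,-4,8],[0,0,0],255],[[0,-2,16],[0,0,0],255],[[0,0,20],[0,0,0],255],[[0,0,22],[0,0,0],255],[[0,0,22],[0,0,0],255]]' |head -4
python3 -m jog '[[[-8,8,0],[0,0,0],255],[[-12,14,0],[0,0,0],255],[[-14,17,0],[0,0,0],255],[[-14,18,0],[0,0,0],255],[[-14,18,0],[0,0,0],255]]' |head -4
python3 -m jog '[[[-14,18,0],[0,0,0],255],[[-10,12,0],[0,0,0],255],[[-6,8,0],[0,0,0],255],[[0,4,0],[0,0,0],255],[[0,0,0],[0,0,0],255]]' 
python3 -c "
from h import *; st(); im=crop('scene','c9',215,100,266,200,3);eyes.capture('top');print([(np.round(d['position'],1).tolist(),round(d['p'],2),int(d['mask'].sum())) for d in eyes.silhouettes('top','puck0')])"
```

```text
time_s: 14.23
position: [0.5637, -0.2089, 0.2177]
tcp_rot: [0.052, 0.991, 0.122, 0.005]
wrist_force: [-0.0, -0.4, -2.1]
time_s: 14.65
position: [0.5005, -0.1331, 0.2162]
tcp_rot: [0.053, 0.991, 0.122, 0.005]
wrist_force: [0.6, 0.4, -3.1]
time_s: 15.07
position: [0.4724, -0.0918, 0.2169]
tcp_rot: [0.052, 0.991, 0.122, 0.006]
wrist_force: [1.8, 0.1, -2.0]
finger_gap: 0.0195
grasp_force: 60.4
t 15.07 pos [472.4 -91.8 216.9] tool y [0.1021 0.9647 0.2426] tool z [ 0.0242  0.2414 -0.9701] F [ 1.8  0.1 -2. ] gap 0.0195 gf 60.39802551269531
 q [ 0.9356  0.5216 -0.9837  2.1028  0.277   0.7301  1.2821]
[([341.5, 219.1], 0.81, 243), ([329.0, 211.2], 0.79, 365), ([297.7, 214.0], 0.65, 2224), ([366.7, 263.9], 0.54, 291)]
```

View pics/c9.png

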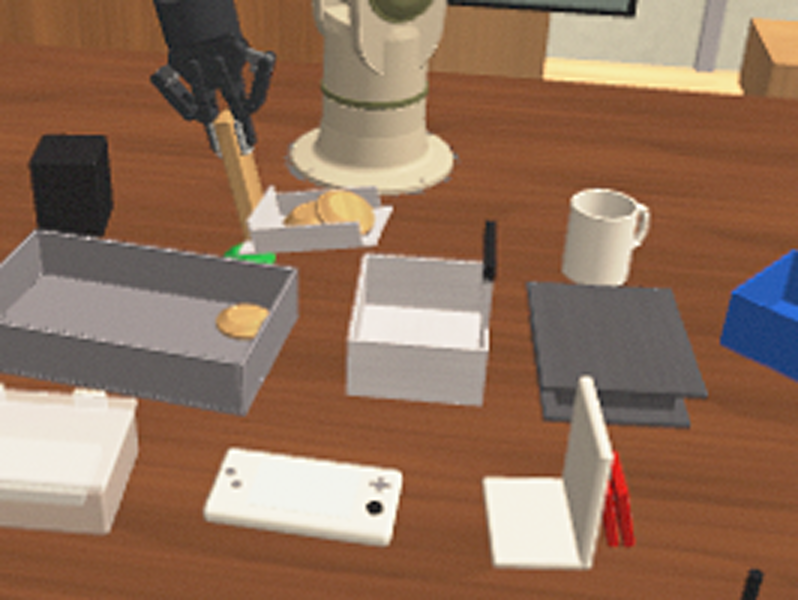

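The picture shows both pucks in the pan at (345,212), just behind and above the caddy (rim 360–495, 255–350), which has not moved. Now I tip them.

```bash
python3 -m jog '[[[0,11,10],[-6,0.6,0],255],[[1,11,10],[-6,0.6,0],255],[[1,11,10],[-6,0.6,0],255],[[1,11,10],[-6,0.6,0],255],[[1,12,4],[-5,0.5,0],255]]' | head -4
python3 -m jog '[[[1,13,4],[-5,0.5,0],255],[[1,13,4],[-5,0.5,0],255],[[1,13,2],[-5,0.5,0],255],[[1,14,0],[-5,0.5,0],255],[[1,14,0],[-5,0.5,0],255]]' | head -4
python3 -m jog '[[[1,15,0],[-5,0.5,0],255],[[1,15,-7],[-5,0.5,0],255],[[1,15,-8],[-5,0.5,0],255],[[1,15,-8],[-5,0.5,0],255],[[0,0,0],[0,0,0],255]]'
python3 -c "
from h import *; st(); o=r.observe(); M=R.from_quat(o['tcp_rot']).as_matrix(); print('lip',np.array(o['position'])+.14*M[:,1]+.097*M[:,2]);eyes.capture('scene');print([(np.round(d['position'],1).tolist(),round(d['p'],2),int(d['mask'].sum())) for d in eyes.silhouettes('scene','puck0')])"
```

```text
time_s: 15.63
position: [0.4783, -0.0356, 0.2629]
tcp_rot: [0.054, 0.99, -0.133, -0.004]
wrist_force: [0.7, 0.1, -3.2]
time_s: 16.05
position: [0.4825, 0.032, 0.2709]
tcp_rot: [0.05, 0.937, -0.345, -0.015]
wrist_force: [0.1, -0.7, -2.4]
time_s: 16.47
position: [0.4856, 0.0956, 0.2427]
tcp_rot: [0.042, 0.863, -0.503, -0.025]
wrist_force: [-0.4, 0.3, -1.3]
finger_gap: 0.0193
grasp_force: 60.8
t 16.47 pos [485.6  95.6 242.7] tool y [ 0.048   0.4907 -0.87  ] tool z [-0.0854 -0.8658 -0.4931] F [-0.4  0.3 -1.3] gap 0.0193 gf 60.84434151649475
 q [-0.365   0.7472 -0.5601  1.896   0.7669  1.7232  0.1095]
lip [0.484  0.0803 0.073 ]
[([367.2, 211.8], 0.68, 96), ([346.2, 208.6], 0.68, 155), ([296.8, 185.3], 0.51, 85), ([296.8, 204.9], 0.46, 151)]
```

```bash
python3 -m jog '[[[0,0,0],[0,0,0],255],[[0,-2,5],[-2,0.2,0],255],[[0,-3,10],[0,0,0],255],[[0,-3,20],[0,0,0],255],[[0,-3,20],[0,0,0],255]]' | head -4
python3 - <<'E'
from h import *
im=crop('scene','c10',235,120,160,120,5)
a=eyes.silhouettes('scene','puck0'); print([(np.round(d['position'],1).tolist(),round(d['p'],2),px2w('scene',[d['position']],.03)[0].round(3)) for d in a])
E
```

```text
time_s: 16.98
position: [0.4855, 0.0781, 0.3045]
tcp_rot: [0.047, 0.855, -0.516, -0.024]
wrist_force: [0.5, 0.4, -1.0]
[([299.7, 186.0], 0.66, array([ 0.37 , -0.096,  0.03 ])), ([294.3, 204.7], 0.64, array([ 0.494, -0.088,  0.03 ])), ([348.0, 208.6], 0.64, array([0.486, 0.09 , 0.03 ])), ([405.8, 266.9], 0.6, array([0.74, 0.27, 0.03]))]
```

View pics/c10.png

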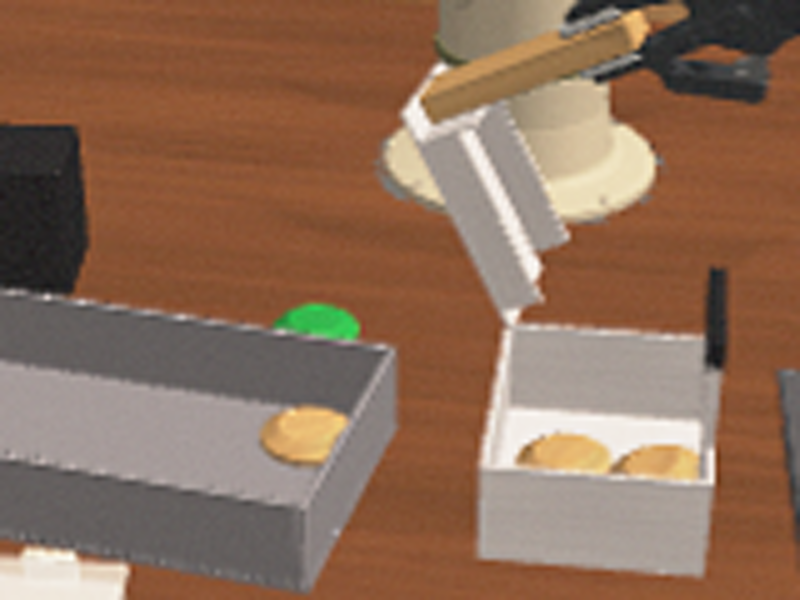

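Two pucks lie in the caddy, at (563,455) and (658,462), and the scoop is empty. The third is at (305,435) in the bin, so I swing back level for it.

```bash
python3 -m jog '[[[0,-30,0],[5,-0.5,0],255],[[0,-36,0],[6,-0.6,0],255],[[0,-36,0],[6,-0.6,0],255],[[-1,-36,0],[6,-0.6,0],255],[[-2,-36,0],[6,-0.6,0],255]]' | head -4
python3 -m jog '[[[-3,-38,0],[6,-0.6,0],255],[[-3,-38,0],[6,-0.6,0],255],[[-4,-38,-10],[6,-0.6,0],255],[[-4,-38,-10],[6,-0.6,0],255],[[-4,-38,-10],[6,-0.6,0],255]]' | head -4
python3 - <<'E'
from h import *
st(); o=r.observe(); M=R.from_quat(o['tcp_rot']).as_matrix(); T=np.array([[.1045,.9945,0],[-.9945,.1045,0],[0,0,1]])
a=np.radians(84); h=np.array([np.cos(a),np.sin(a),0]); Mt=np.c_[np.cross(h,[0,0,-1]),h,[0,0,-1]]
print("rot to level", np.degrees(R.from_matrix(Mt@M.T).as_rotvec()))
print("to target mm", np.array([464,-291,200])-np.array(o['position'])*1e3)
E
```

```text
time_s: 17.5
position: [0.4824, -0.0954, 0.3039]
tcp_rot: [0.051, 0.957, -0.284, -0.011]
wrist_force: [0.4, -0.9, -1.8]
time_s: 17.92
position: [0.4654, -0.2684, 0.2763]
tcp_rot: [0.053, 0.997, -0.049, -0.003]
wrist_force: [1.3, 0.6, -2.1]
t 17.92 pos [ 465.4 -268.4  276.3] tool y [ 0.1054  0.9896 -0.0983] tool z [-0.0108 -0.0977 -0.9952] F [ 1.3  0.6 -2.1] gap 0.0195 gf 60.663278102874756
 q [ 0.8499  0.3708 -0.6538  1.976   0.4141  0.8973  1.4302]
rot to level [ 5.606  -0.6139  0.083 ]
to target mm [ -1.3584 -22.5587 -76.2847]
```

```bash
python3 -m jog '[[[-1,-12,-20],[5,-0.5,0],255],[[0,-10,-36],[0.6,-0.1,0],255],[[0,0,-36],[0,0,0],255],[[0,0,-36],[0,0,0],255],[[0,0,-30],[0,0,0],255]]' | head -4
python3 -m jog '[[[0,0,-8],[0,0,0],255],[[0,0,-3],[0,0,0],255],[[0,0,-2],[0,0,0],255],[[0,0,0],[0,0,0],255]]'
python3 -c "
from h import *; st()"
```

```text
time_s: 18.33
position: [0.4632, -0.2897, 0.1148]
tcp_rot: [0.054, 0.999, -0.0, -0.003]
wrist_force: [0.3, -0.4, -1.8]
time_s: 18.67
position: [0.4657, -0.2887, 0.1047]
tcp_rot: [0.053, 0.999, -0.001, -0.002]
wrist_force: [0.8, -0.7, -0.5]
finger_gap: 0.0195
grasp_force: 60.7
t 18.67 pos [ 465.7 -288.7  104.7] tool y [ 0.1049  0.9945 -0.0023] tool z [-0.0045 -0.0019 -1.    ] F [ 0.8 -0.7 -0.5] gap 0.0195 gf 60.701433420181274
 q [ 0.8082  0.6192 -0.5222  2.0877  0.5648  0.5786  1.3468]
```

```bash
python3 -m jog '[[[0,0,-3],[0,0,0],255],[[0,0,-2],[0,0,0],255],[[1,10,0],[0,0,0],255],[[1,10,0],[0,0,0],255],[[1,10,0],[0,0,0],255]]' 
python3 -m jog '[[[1,9,0],[0,0,0],255],[[1,8,0],[0,0,0],255],[[0.7,7,0],[0,0,0],255],[[0.7,7,0],[0,0,0],255],[[0.7,7,0],[0,0,0],255]]' 
python3 -m jog '[[[0.6,6,0],[0,0,0],255],[[0.6,6,0],[0,0,0],255],[[0.5,5,0],[0,0,0],255],[[0.5,5,0],[0,0,0],255],[[0.4,4,0],[0,0,0],255]]' 
python3 - <<'E'
from h import *
st(); eyes.capture('top'); print([(np.round(d['position'],1).tolist(),round(d['p'],2),int(d['mask'].sum())) for d in eyes.silhouettes('top','puck0')])
E
```

```text
time_s: 19.08
position: [0.4706, -0.2638, 0.1025]
tcp_rot: [0.055, 0.998, -0.005, 0.001]
wrist_force: [-3.4, -17.2, 26.1]
finger_gap: 0.0191
grasp_force: 64.4
time_s: 19.5
position: [0.4755, -0.2259, 0.1025]
tcp_rot: [0.055, 0.998, -0.005, 0.001]
wrist_force: [-3.0, -20.5, 28.9]
finger_gap: 0.0192
grasp_force: 64.8
time_s: 19.92
position: [0.478, -0.2009, 0.1026]
tcp_rot: [0.055, 0.998, -0.005, 0.001]
wrist_force: [-4.1, -28.0, 35.7]
finger_gap: 0.0193
grasp_force: 65.6
t 19.92 pos [ 478.  -200.9  102.6] tool y [ 0.1104  0.9938 -0.0106] tool z [ 0.0013 -0.0108 -0.9999] F [ -4.1 -28.   35.7] gap 0.0193 gf 65.57073712348938
 q [ 0.6225  0.5893 -0.4861  2.1618  0.5792  0.515   1.1522]
[([366.6, 263.6], 0.83, 302), ([307.0, 215.7], 0.82, 289), ([355.0, 219.2], 0.69, 296), ([298.4, 209.3], 0.61, 1974), ([290.9, 211.1], 0.58, 280)]
```

```bash
python3 -m jog '[[[0.5,5,1],[0,0,0],255],[[0.5,5,0],[0,0,0],255],[[0.4,4,0],[0,0,0],255],[[0.3,3,0],[0,0,0],255],[[0,0,0],[0,0,0],255]]' 
python3 - <<'E'
from h import *
st(); crop('top','c11',330,150,200,150,4); print([(np.round(d['position'],1).tolist(),round(d['p'],2),int(d['mask'].sum())) for d in eyes.silhouettes('top','puck0')])
E
```

```text
time_s: 20.43
position: [0.4787, -0.1832, 0.1029]
tcp_rot: [0.055, 0.998, -0.005, -0.0]
wrist_force: [-3.0, -22.3, 24.4]
finger_gap: 0.0194
grasp_force: 64.0
t 20.43 pos [ 478.7 -183.2  102.9] tool y [ 0.1099  0.9939 -0.0098] tool z [-0.0008 -0.0097 -1.    ] F [ -3.  -22.3  24.4] gap 0.0194 gf 63.97819697856903
 q [ 0.5883  0.5843 -0.4838  2.1729  0.5766  0.5097  1.1198]
[([367.0, 263.3], 0.71, 299), ([291.4, 214.8], 0.63, 287), ([357.1, 220.2], 0.58, 278), ([307.3, 217.2], 0.54, 260)]
```

```bash
python3 -m jog '[[[0,-2,2],[3,-0.3,0],255],[[-0.5,-5,3],[3,-0.3,0],255],[[-0.5,-5,5],[3,-0.3,0],255],[[-0.5,-5,8],[3,-0.3,0],255],[[-0.5,-5,10],[2,-0.2,0],255]]' 
python3 -m jog '[[[0,-3,8],[0,0,0],255],[[0,-2,16],[0,0,0],255],[[0,0,20],[0,0,0],255],[[0,0,22],[0,0,0],255],[[0,0,22],[0,0,0],255]]' |head -4
python3 - <<'E'
from h import *
st(); crop('top','c12',330,150,200,150,4); print([(np.round(d['position'],1).tolist(),round(d['p'],2),int(d['mask'].sum())) for d in eyes.silhouettes('top','puck0')])
eyes.capture('scene'); print([(np.round(d['position'],1).tolist(),round(d['p'],2),int(d['mask'].sum())) for d in eyes.silhouettes('scene','puck0')])
E
```

```text
time_s: 20.95
position: [0.4743, -0.2022, 0.1281]
tcp_rot: [0.053, 0.991, 0.122, 0.003]
wrist_force: [0.8, -0.0, -2.5]
finger_gap: 0.0193
grasp_force: 61.2
time_s: 21.37
position: [0.4749, -0.2034, 0.2171]
tcp_rot: [0.051, 0.991, 0.121, 0.003]
wrist_force: [0.9, -0.5, -2.8]
t 21.37 pos [ 474.9 -203.4  217.1] tool y [0.1002 0.9656 0.2401] tool z [ 0.0186  0.2394 -0.9707] F [ 0.9 -0.5 -2.8] gap 0.0192 gf 61.33870840072632
 q [ 1.0407  0.5488 -0.875   1.9968  0.2358  0.8257  1.5396]
[([306.7, 215.4], 0.86, 262), ([363.7, 218.0], 0.73, 322), ([289.3, 213.2], 0.64, 271), ([366.0, 262.7], 0.58, 292)]
[([348.4, 209.4], 0.6, 107)]
```

```bash
python3 -m jog '[[[-4,8,0],[0,0,0],255],[[-8,18,0],[0,0,0],255],[[-8,22,0],[0,0,0],255],[[-8,22,0],[0,0,0],255],[[-8,22,0],[0,0,0],255]]' |head -4
python3 -m jog '[[[-1,12,0],[0,0,0],255],[[0,6,0],[0,0,0],255],[[0,2,0],[0,0,0],255],[[0,0,0],[0,0,0],255]]' 
python3 -c "
from h import *; st(); o=r.observe(); M=R.from_quat(o['tcp_rot']).as_matrix(); print('lip',np.array(o['position'])+.14*M[:,1]+.097*M[:,2]);eyes.capture('scene');print([(np.round(d['position'],1).tolist(),round(d['p'],2),int(d['mask'].sum())) for d in eyes.silhouettes('scene','puck0')]);
d=eyes.silhouettes('scene','caddy'); print([(np.round(x['position'],1).tolist(),round(x['p'],2)) for x in d])
print('caddy px expected',w2px('scene',[[.487,.11,0]]),[ (x['position'],x['p']) for x in eyes.place_of('scene','caddy')])"
```

```text
time_s: 21.98
position: [0.4369, -0.1105, 0.2142]
tcp_rot: [0.052, 0.991, 0.122, 0.002]
wrist_force: [0.5, -0.1, -2.9]
time_s: 22.32
position: [0.438, -0.0922, 0.215]
tcp_rot: [0.051, 0.991, 0.122, 0.003]
wrist_force: [0.7, 0.2, -2.8]
finger_gap: 0.019
grasp_force: 61.5
t 22.32 pos [438.  -92.2 215. ] tool y [0.1013 0.965  0.242 ] tool z [ 0.0178  0.2414 -0.9703] F [ 0.7  0.2 -2.8] gap 0.019 gf 61.45502328872681
 q [ 0.9295  0.4607 -0.9159  2.1679  0.1833  0.687   1.3926]
lip [0.4539 0.0663 0.1547]
[([335.2, 162.3], 0.51, 145), ([299.9, 183.2], 0.49, 62), ([368.1, 209.5], 0.42, 97)]
[([493.6, 208.5], 0.86), ([351.4, 207.1], 0.85)]
caddy px expected [[353.5704 216.824 ]] [([488.2, 217.1], 0.94), ([351.5, 219.7], 0.65)]
```

Puck in the pan at (335,162) in the scene view, and the caddy is where I left it. I tip the last one.

```bash
python3 -m jog '[[[0,11,10],[-6,0.6,0],255],[[1,11,10],[-6,0.6,0],255],[[1,11,10],[-6,0.6,0],255],[[1,11,10],[-6,0.6,0],255],[[1,12,4],[-5,0.5,0],255]]' | head -4
python3 -m jog '[[[1,13,4],[-5,0.5,0],255],[[1,13,4],[-5,0.5,0],255],[[1,13,2],[-5,0.5,0],255],[[1,14,0],[-5,0.5,0],255],[[1,14,0],[-5,0.5,0],255]]' | head -4
python3 -m jog '[[[1,15,0],[-5,0.5,0],255],[[1,15,-7],[-5,0.5,0],255],[[1,15,-6],[-5,0.5,0],255],[[1,15,-6],[-5,0.5,0],255],[[0,0,0],[0,0,0],255]]'
python3 -m jog '[[[0,0,0],[0,0,0],255],[[0,-2,5],[-2,0.2,0],255],[[0,-3,10],[0,0,0],255],[[0,-3,20],[0,0,0],255],[[0,-3,20],[0,0,0],255]]' | head -4
python3 - <<'E'
from h import *
st(); crop('scene','c13',235,120,200,150,4)
a=eyes.silhouettes('scene','puck0'); print([(np.round(d['position'],1).tolist(),round(d['p'],2),px2w('scene',[d['position']],.03)[0].round(3)) for d in a])
E
```

```text
time_s: 22.93
position: [0.4427, -0.036, 0.2609]
tcp_rot: [0.053, 0.99, -0.133, -0.007]
wrist_force: [-0.0, -0.8, -3.4]
time_s: 23.35
position: [0.4471, 0.0315, 0.2691]
tcp_rot: [0.051, 0.937, -0.344, -0.019]
wrist_force: [0.2, -1.1, -2.2]
time_s: 23.77
position: [0.4504, 0.095, 0.2454]
tcp_rot: [0.044, 0.863, -0.502, -0.028]
wrist_force: [-1.0, 1.7, -1.4]
finger_gap: 0.0192
grasp_force: 61.7
time_s: 24.18
position: [0.4503, 0.078, 0.3062]
tcp_rot: [0.047, 0.855, -0.515, -0.028]
wrist_force: [0.7, 0.5, -1.5]
t 24.18 pos [450.3  78.  306.2] tool y [ 0.0524  0.4644 -0.8841] tool z [-0.0965 -0.8788 -0.4674] F [ 0.7  0.5 -1.5] gap 0.0194 gf 61.68554663658142
 q [-0.382   0.6321 -0.5404  1.9437  0.7073  1.7665  0.1544]
[([363.8, 200.8], 0.71, array([0.43 , 0.138, 0.03 ])), ([344.0, 208.0], 0.67, array([0.485, 0.077, 0.03 ])), ([364.4, 212.9], 0.66, array([0.502, 0.145, 0.03 ]))]
```

View pics/c13.png

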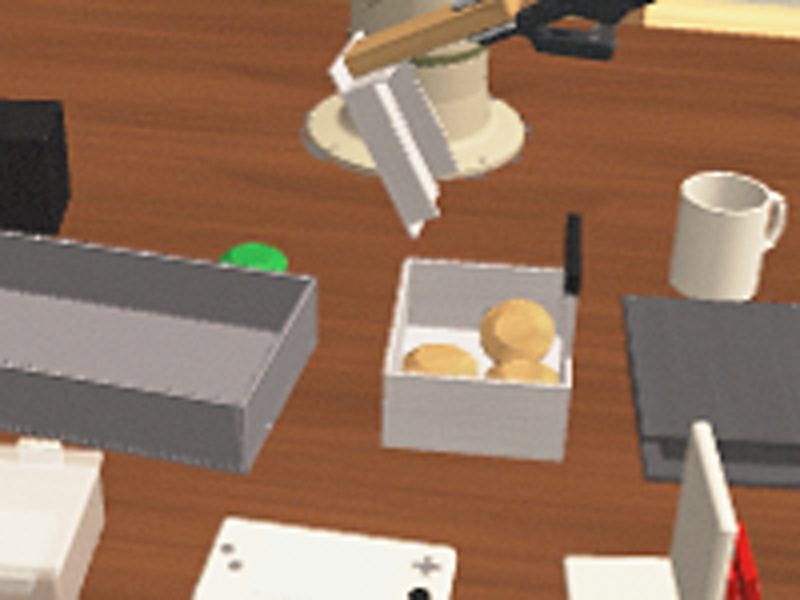

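All three pucks are in the caddy, at (441,360), (518,330) and (523,372), and the bin is empty. Next I return the scoop.

```bash
python3 -m jog '[[[0,-30,0],[5,-0.5,0],255],[[3,-36,0],[6,-0.6,0],255],[[6,-36,0],[6,-0.6,0],255],[[6,-36,0],[6,-0.6,0],255],[[6,-36,0],[6,-0.6,0],255]]' | head -4
python3 -m jog '[[[8,-38,0],[6,-0.6,0],255],[[8,-38,0],[6,-0.6,0],255],[[8,-38,-10],[6,-0.6,0],255],[[8,-38,-10],[6,-0.6,0],255],[[7,-34,-10],[6,-0.6,0],255]]' | head -4
python3 -m jog '[[[0,0,-20],[4,-0.4,0],255],[[0,0,-30],[0,0,0],255],[[0,0,0],[0,0,0],255]]' | head -4
python3 - <<'E'
from h import *
st(); o=r.observe(); M=R.from_quat(o['tcp_rot']).as_matrix()
a=np.radians(84); h=np.array([np.cos(a),np.sin(a),0]); Mt=np.c_[np.cross(h,[0,0,-1]),h,[0,0,-1]]
print("rot to level", np.degrees(R.from_matrix(Mt@M.T).as_rotvec()), "to target", np.array([509,-281,104])-np.array(o['position'])*1e3)
E
```

```text
time_s: 24.7
position: [0.4711, -0.0958, 0.3061]
tcp_rot: [0.051, 0.958, -0.283, -0.015]
wrist_force: [1.9, 0.4, -1.6]
time_s: 25.12
position: [0.5087, -0.2788, 0.2767]
tcp_rot: [0.053, 0.998, -0.032, -0.003]
wrist_force: [1.5, 1.2, -2.2]
time_s: 25.37
position: [0.5048, -0.278, 0.2204]
tcp_rot: [0.055, 0.998, 0.004, -0.007]
wrist_force: [-0.6, 0.8, -2.0]
t 25.37 pos [ 504.8 -278.   220.4] tool y [0.1108 0.9938 0.0071] tool z [-0.0141  0.0087 -0.9999] F [-0.6  0.8 -2. ] gap 0.0195 gf 61.57309412956238
 q [ 0.8352  0.5041 -0.618   1.9186  0.3745  0.8528  1.4806]
rot to level [-0.4948 -0.8104  0.3591] to target [   4.2242   -2.994  -116.369 ]
```

```bash
python3 -m jog '[[[3,-2,-25],[-0.5,-0.8,0.3],255],[[0,0,-32],[0,0,0],255],[[0,0,-30],[0,0,0],255],[[0,0,-18],[0,0,0],255],[[0,0,-8],[0,0,0],255]]' | head -4
python3 -m jog '[[[0,0,-3],[0,0,0],255],[[0,0,-1],[0,0,0],255],[[0,0,-1],[0,0,0],255],[[0,0,0],[0,0,0],255],[[0,0,0],[0,0,0],255]]'
python3 -c "
from h import *; st()"
```

```text
time_s: 25.78
position: [0.5114, -0.276, 0.1108]
tcp_rot: [0.049, 0.999, -0.001, 0.002]
wrist_force: [-0.2, -0.7, -0.1]
time_s: 26.2
position: [0.5128, -0.2772, 0.1076]
tcp_rot: [0.05, 0.999, -0.002, 0.004]
wrist_force: [0.4, 0.2, -2.3]
finger_gap: 0.0192
grasp_force: 61.6
t 26.2 pos [ 512.8 -277.2  107.6] tool y [ 0.0991  0.9951 -0.0028] tool z [ 0.0071 -0.0035 -1.    ] F [ 0.4  0.2 -2.3] gap 0.0192 gf 61.567747592926025
 q [ 0.7406  0.6391 -0.5072  2.0156  0.5326  0.6097  1.3449]
```

```bash
python3 -m jog '[[[0,0,-3],[0,0,0],255],[[0,0,-2],[0,0,0],255],[[0,0,-1],[0,0,0],255],[[0,0,0],[0,0,0],255]]'
python3 -m jog '[[[0,0,0],[0,0,0],150],[[0,0,0],[0,0,0],0],[[0,0,0],[0,0,0],0],[[0,0,0],[0,0,0],0],[[0,0,0],[0,0,0],0]]' 
python3 -m jog '[[[0,0,0],[0,0,0],0],[[0,0,12],[0,0,0],0],[[0,0,30],[0,0,0],0],[[0,0,40],[0,0,0],0],[[0,0,40],[0,0,0],0]]' 
python3 -c "
from h import *; st()"
```

```text
time_s: 26.53
position: [0.5129, -0.2783, 0.1026]
tcp_rot: [0.05, 0.999, -0.003, 0.004]
wrist_force: [-4.3, -2.9, 22.4]
finger_gap: 0.0191
grasp_force: 64.8
time_s: 26.95
position: [0.5122, -0.2768, 0.1002]
tcp_rot: [0.049, 0.999, -0.001, 0.003]
wrist_force: [0.4, -0.1, 0.5]
finger_gap: 0.0782
grasp_force: 0.0
time_s: 27.37
position: [0.5117, -0.2762, 0.224]
tcp_rot: [0.049, 0.999, -0.0, 0.002]
wrist_force: [0.9, -0.7, 0.6]
finger_gap: 0.0854
grasp_force: 0.0
t 27.37 pos [ 511.7 -276.2  224. ] tool y [ 0.0979  0.9952 -0.0004] tool z [ 0.004  -0.0008 -1.    ] F [ 0.9 -0.7  0.6] gap 0.0854 gf 0.0
 q [ 0.8321  0.4991 -0.6246  1.9179  0.3846  0.841   1.4782]
```

```bash
python3 - <<'E'
from h import *
st()
im=eyes.capture('top'); cv2.imwrite('pics/c14.png',cv2.resize(im[150:300,170:370],None,fx=4,fy=4,interpolation=cv2.INTER_CUBIC)[:,:,::-1])
for nm,z in(("caddy",.07),("stand",.05)):
    for d in eyes.silhouettes('top',nm):
        c=max(cv2.findContours(d["mask"].astype(np.uint8),0,2)[0],key=cv2.contourArea)
        b=cv2.boxPoints(cv2.minAreaRect(c)); P=px2w('top',b,z); e=P[1]-P[0]
        print(nm,round(d["p"],2),np.round(d["position"],1),"box ctr",P.mean(0)*1e3,"sides",np.linalg.norm(P[1]-P[0])*1e3,np.linalg.norm(P[2]-P[1])*1e3,"ang",np.degrees(np.arctan2(e[1],e[0])))
E
```

```text
t 27.37 pos [ 511.7 -276.2  224. ] tool y [ 0.0979  0.9952 -0.0004] tool z [ 0.004  -0.0008 -1.    ] F [ 0.9 -0.7  0.6] gap 0.0854 gf 0.0
 q [ 0.8321  0.4991 -0.6246  1.9179  0.3846  0.841   1.4782]
caddy 0.83 [303.3 209.6] box ctr [489.2152 115.2018  70.    ] sides 156.96624904508374 178.29971125940756 ang -88.716344503324
caddy 0.69 [158.5 235.9] box ctr [402.5456 556.2861  70.    ] sides 189.53227748431243 202.16035282057297 ang -38.037815300077575
stand 0.63 [237.  217.7] box ctr [490.2082 311.8874  50.    ] sides 166.86920872466993 201.08628972441772 ang -85.98155298033423
stand 0.21 [389.8 219.5] box ctr [ 519.4035 -207.8012   50.    ] sides 198.76685667320675 336.9813515008968 ang -6.502508299175919
```

View pics/c14.png

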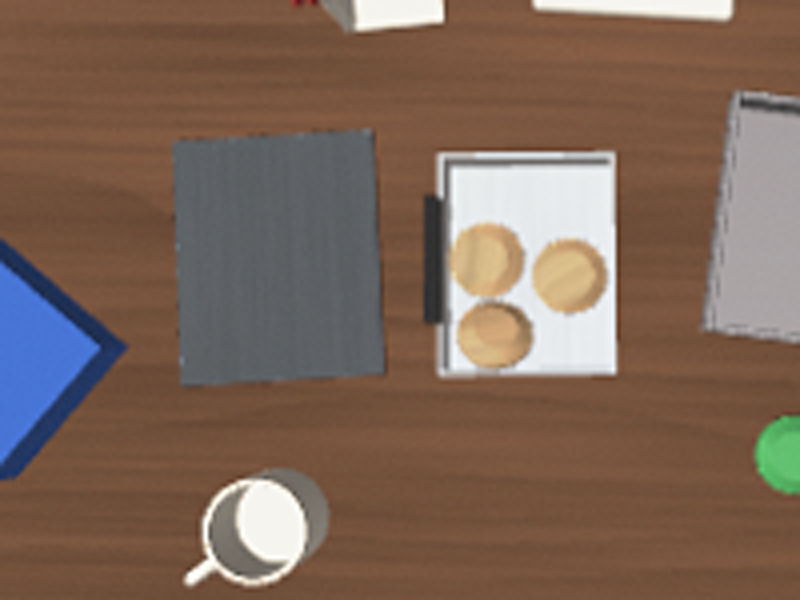

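The picture shows the caddy unmoved: rim corners (437,152), (616,152), (616,376), (437,376), bar at (433,260), and three pucks inside. The stand is at (279,257).

```bash
python3 - <<'E'
from h import *
f=lambda L:[(170+(u+.5)/4-.5,150+(v+.5)/4-.5) for u,v in L]
print("rim",px2w('top',f([(437,152),(616,152),(616,377),(437,377)]),.07).mean(0)*1e3)
print("bar outer edge pts, ctr",px2w('top',f([(425,196),(425,322),(433,260)]),.146)*1e3)
print("stand",px2w('top',f([(173,143),(372,130),(384,374),(181,385)]),.05).mean(0)*1e3)
E
```

```text
rim [486.9589 109.5657  70.    ]
bar outer edge pts, ctr [[532.2582 182.5026 146.    ]
 [438.3339 179.3745 146.    ]
 [484.5143 174.9429 146.    ]]
stand [488.7285 312.4583  50.    ]
```

```bash
python3 -m jog '[[[-2,30,0],[0,0,1.5],0],[[-2,38,0],[0,0,1.5],0],[[-3,38,0],[0,0,1.5],0],[[-3,38,0],[0,0,1.5],0],[[-3,38,0],[0,0,1.5],0]]' | head -2
python3 -m jog '[[[-3,38,0],[0,0,0],0],[[-3,38,0],[0,0,0],0],[[-3,38,0],[0,0,0],0],[[-3,38,0],[0,0,0],0],[[-2,38,0],[0,0,0],0]]' | head -2
python3 -m jog '[[[0,38,0],[0,0,0],0],[[0,30,0],[0,0,0],0],[[0,12,0],[0,0,0],0],[[0,0,0],[0,0,0],0],[[0,0,0],[0,0,0],0]]' | head -2
python3 -c "
from h import *; st()"
```

```text
time_s: 27.93
position: [0.4982, -0.0934, 0.2222]
time_s: 28.35
position: [0.4841, 0.0965, 0.2222]
time_s: 28.77
position: [0.4847, 0.1748, 0.222]
t 28.77 pos [484.7 174.8 222. ] tool y [-0.0332  0.9994 -0.0029] tool z [ 0.0045 -0.0027 -1.    ] F [ 0.1 -1.9  0.1] gap 0.0854 gf 0.0
 q [ 0.0506  0.436  -0.6948  2.0572  0.4018  0.7799  0.7149]
```

Aligned over the bar. I descend to TCP z 113 and grip.

```bash
python3 -m jog '[[[0,1,-30],[0,0,0],0],[[0,0,-34],[0,0,0],0],[[0,0,-26],[0,0,0],0],[[0,0,-14],[0,0,0],0],[[0,0,-6],[0,0,0],0]]' 
python3 -m jog '[[[0,0,0],[0,0,0],255],[[0,0,0],[0,0,0],255],[[0,0,0],[0,0,0],255],[[0,0,0],[0,0,0],255],[[0,0,0],[0,0,0],255]]' | head -2
python3 -m jog '[[[0,0,0],[0,0,0],255],[[0,0,0],[0,0,0],255],[[0,0,0],[0,0,0],255]]' 
python3 -m jog '[[[0,0,4],[0,0,0],255],[[0,0,10],[0,0,0],255],[[0,0,18],[0,0,0],255],[[0,0,22],[0,0,0],255],[[0,0,22],[0,0,0],255]]' 
python3 -m jog '[[[0,0,10],[0,0,0],255],[[0,0,0],[0,0,0],255]]' 
python3 -c "
from h import *; st()"
```

```text
time_s: 29.18
position: [0.4843, 0.1731, 0.1101]
tcp_rot: [-0.015, 1.0, -0.002, 0.001]
wrist_force: [-0.2, 0.9, 0.5]
finger_gap: 0.0852
grasp_force: 0.0
time_s: 29.6
position: [0.4858, 0.176, 0.1134]
time_s: 29.85
position: [0.4857, 0.1763, 0.1133]
tcp_rot: [-0.016, 1.0, -0.001, 0.004]
wrist_force: [-0.8, -0.8, 5.7]
finger_gap: 0.0112
grasp_force: 58.6
time_s: 30.27
position: [0.4845, 0.176, 0.1895]
tcp_rot: [-0.016, 1.0, -0.001, 0.002]
wrist_force: [0.1, -0.9, -4.7]
finger_gap: 0.011
grasp_force: 58.7
time_s: 30.43
position: [0.4861, 0.1765, 0.2007]
tcp_rot: [-0.016, 1.0, -0.0, 0.005]
wrist_force: [0.6, -0.6, -5.8]
finger_gap: 0.0112
grasp_force: 58.7
t 30.43 pos [486.1 176.5 200.7] tool y [-0.0314  0.9995 -0.0009] tool z [ 0.0093 -0.0006 -1.    ] F [ 0.6 -0.6 -5.8] gap 0.0112 gf 58.744744062423706
 q [ 0.0299  0.4638 -0.6762  2.0795  0.4412  0.7321  0.6741]
```

```bash
python3 -m jog '[[[0,8,0],[0,0,0],255],[[0,16,0],[0,0,0],255],[[0,22,0],[0,0,0],255],[[0,22,0],[0,0,0],255],[[0,22,0],[0,0,0],255]]' | head -2
python3 -m jog '[[[0,22,0],[0,0,0],255],[[1,22,0],[0,0,0],255],[[1,22,0],[0,0,0],255],[[0,22,0],[0,0,0],255],[[0,14,0],[0,0,0],255]]' | head -2
python3 -m jog '[[[0,8,0],[0,0,0],255],[[0,3,0],[0,0,0],255],[[0,0,-8],[0,0,0],255],[[0,0,-10],[0,0,0],255],[[0,0,-7],[0,0,0],255]]' 
python3 -c "
from h import *; st()"
```

```text
time_s: 30.85
position: [0.4845, 0.2671, 0.1969]
time_s: 31.27
position: [0.486, 0.371, 0.1968]
time_s: 31.68
position: [0.4874, 0.3771, 0.1718]
tcp_rot: [-0.015, 1.0, -0.002, 0.003]
wrist_force: [-0.2, 0.5, -5.1]
finger_gap: 0.011
grasp_force: 58.7
t 31.68 pos [487.4 377.1 171.8] tool y [-0.0304  0.9995 -0.004 ] tool z [ 0.0051 -0.0039 -1.    ] F [-0.2  0.5 -5.1] gap 0.011 gf 58.72219920158386
 q [-0.3433  0.6069 -0.6203  1.886   0.4884  0.803   0.374 ]
```

```bash
python3 -m jog '[[[0,0,-4],[0,0,0],255],[[0,0,-3],[0,0,0],255],[[0,0,-2],[0,0,0],255],[[0,0,-1],[0,0,0],255],[[0,0,0],[0,0,0],255]]' 
python3 -c "
from h import *; st()"
```

```text
time_s: 32.1
position: [0.4874, 0.3789, 0.1636]
tcp_rot: [-0.016, 1.0, -0.001, 0.003]
wrist_force: [-0.7, 0.1, -4.4]
finger_gap: 0.0114
grasp_force: 58.7
t 32.1 pos [487.4 378.9 163.6] tool y [-0.0316  0.9995 -0.0021] tool z [ 0.006  -0.0019 -1.    ] F [-0.7  0.1 -4.4] gap 0.0114 gf 58.69641959667206
 q [-0.3501  0.617  -0.6138  1.8915  0.4988  0.7869  0.3644]
```

Almost down. A touch more, then release.

```bash
python3 -m jog '[[[0,0,-1],[0,0,0],255],[[0,0,-1],[0,0,0],255],[[0,0,-1],[0,0,0],255],[[0,0,0],[0,0,0],255]]' 
python3 -m jog '[[[0,0,0],[0,0,0],150],[[0,0,0],[0,0,0],0],[[0,0,0],[0,0,0],0],[[0,0,0],[0,0,0],0],[[0,0,0],[0,0,0],0]]' 
python3 -m jog '[[[0,0,0],[0,0,0],0],[[0,0,12],[0,0,0],0],[[0,0,30],[0,0,0],0],[[0,0,40],[0,0,0],0],[[0,0,40],[0,0,0],0]]' 
python3 -m jog '[[[0,10,30],[0,0,0],0],[[0,20,30],[0,0,0],0],[[-10,30,20],[0,0,0],0],[[-10,30,0],[0,0,0],0],[[0,30,0],[0,0,0],0]]' | head -2
python3 - <<'E'
from h import *
eyes.capture('scene'); eyes.capture('top')
for d in eyes.silhouettes('scene','puck0'): print('puck',np.round(d['position'],1),round(d['p'],2))
for cam,nm in(("scene","caddy"),("scene","scoop"),("top","caddy"),("top","scoop")):
    print(cam,nm,[(np.round(d['position'],1).tolist(),round(d['p'],2)) for d in eyes.place_of(cam,nm)])
print("expected caddy",w2px("scene",[.489,.3125,.05]),w2px("top",[.489,.3125,.05]),"scoop",w2px("scene",[.52,-.202,.005]),w2px("top",[.52,-.202,.005]))
E
```

```text
time_s: 32.43
position: [0.4875, 0.3799, 0.1633]
tcp_rot: [-0.016, 1.0, -0.001, 0.004]
wrist_force: [-4.6, -4.5, 19.6]
finger_gap: 0.0113
grasp_force: 62.4
time_s: 32.85
position: [0.4874, 0.3791, 0.1604]
tcp_rot: [-0.016, 1.0, -0.001, 0.003]
wrist_force: [0.3, 0.1, -0.1]
finger_gap: 0.0708
grasp_force: 0.0
time_s: 33.27
position: [0.4866, 0.3789, 0.284]
tcp_rot: [-0.016, 1.0, -0.001, 0.002]
wrist_force: [1.3, -0.0, 0.1]
finger_gap: 0.0854
grasp_force: 0.0
time_s: 33.68
position: [0.4653, 0.5011, 0.366]
puck [427.8 194.8] 0.51
scene caddy [([416.2, 209.7], 0.61), ([488.3, 217.6], 0.55)]
scene scoop [([258.0, 214.8], 0.86)]
top caddy [([168.9, 235.0], 0.95), ([238.8, 214.2], 0.78)]
top scoop [([394.6, 205.6], 0.61)]
expected caddy [[417.6269 210.4932]] [[238.9686 213.8273]] scoop [[259.4045 212.0226]] [[395.284 208.782]]
```

```bash
python3 -m jog '[[[0,0,0],[0,0,0],0],[[0,0,0],[0,0,0],0]]' | head -1; python3 - <<'E'
from h import *
eyes.capture('top')
print([(px2w('top',[d['position']],.07)[0].round(3),round(d['p'],2)) for d in eyes.silhouettes('top','puck0')])
print(r.hand_in())
E
```

```text
time_s: 34.2
[(array([0.431, 0.338, 0.07 ]), 0.59), (array([0.503, 0.345, 0.07 ]), 0.56), (array([ 0.339, -0.105,  0.07 ]), 0.52), (array([0.48 , 0.275, 0.07 ]), 0.51)]
the job is handed in; nothing more can be done
None
```

I handed the job in at 34 s of the 208 s allowed: all three pucks are in the caddy, the caddy is back on the middle of its stand, and the scoop is flat in the empty bin; the hand-in call gave no verdict.

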